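# Hold the set-screw collar on the spindle's flats

## Task

On the key box press the square stop key fully, let it up, then press the round brake-release key fully, and never the narrow start key between them. Then feel with the fingers for the two flats on the spindle's upright shaft and turn it until one flat faces the index rib, take the collar from its wooden stand and slide it down over the flats with its thumb screw pointing to the rib's side. Finish while holding it in the gripper, level, half-way up the flats and off the shoulder, ready for the screw to be tightened; leave the other things on the bench where they are.

Things in the scene. Friction and masses are not known exactly. Their poses are not given: they have to be found in the camera images.
- shaft_mid (a point): On the axis of the spindle's upright steel shaft, half-way up its two flats, 125 mm above the bench. Axes: those of the fixed square housing, z up, index rib on the -x side. Shaft: 24 mm round with two opposite flats 16 mm apart. Closed fingers stand 16 mm apart on the flats, 24 mm on the round, in between in between. The angle of the flats is not reported: feel or look for it.
- shaft_top (a point): Centre of the shaft's top end, 150 mm above the bench; the top 4 mm is tapered. The shaft turns either way about its axis with a light drag of 0.05 N m and stays where it is left. It starts with the flats at least 25 degrees off from where they must face; turned right, the flats face along x of shaft_mid, one of them squarely to the index rib.
- shoulder (a point): Centre of the shoulder under the flats, 100 mm above the bench, 25 mm below shaft_mid: the flat top of a fixed round aluminium boss 34 mm across, which stands 34 mm above the housing. The grey housing is 110 x 110 mm, its top 66 mm above the bench, on a 130 x 130 mm base plate.
- index_rib (a point): Middle of the top of the index rib, a raised aluminium bar 26 mm long, 8 mm wide and 8 mm high on the housing's top, on the -x side, 40 mm from the shaft's axis. It points along x at the shaft. 74 mm above the bench.
- collar_centre (a point): Centre of the steel collar, half-way up it: 46 mm across, 18 mm high, 0.13 to 0.21 kg. Bore of the shaft's shape (27 mm round, two flats 19 mm apart: 1.5 mm clear all round, chamfered below). Own z: bore axis, up; bore flats face along own x; thumb screw on own -x. It lies on a round wooden stand 38 mm high (post 36 mm across, foot 60 mm), so its centre starts 47 mm above the bench.
- collar_screw (a point): Middle of the head of the collar's thumb set screw, 33 mm from the collar's centre along the collar's own -x. The head is 12 mm across; screw and head reach from 23 to 38 mm from the centre.
- square_key_top (a point): Square black key, 24 x 24 mm: the STOP key, near the +y end of the key box. The point is the middle of the key's top face, 44 mm above the bench when up, 10 mm above the box (85 x 165 mm, 34 mm high). The key goes straight down.
- square_key (a joint): How far the square key is pressed in m: 0 up, 0.005 fully down. A spring brings it back up; it starts to move at about 1.5 N and is fully down at about 4.5 N.
- round_key_top (a point): Round black key, 26 mm across: the BRAKE RELEASE key, near the -y end of the key box. The point is the middle of the key's top face, 44 mm above the bench when up, 10 mm above the box (85 x 165 mm, 34 mm high). The key goes straight down.
- round_key (a joint): How far the round key is pressed in m: 0 up, 0.005 fully down. A spring brings it back up; it starts to move at about 1.5 N and is fully down at about 4.5 N.
- bar_key_top (a point): Narrow black key, 34 x 12 mm: the START key, which must not be pressed, in the middle of the key box, between the other two, 52 mm from each. The point is the middle of the key's top face, 44 mm above the bench when up, 10 mm above the box (85 x 165 mm, 34 mm high). The key goes straight down.
- bar_key (a joint): How far the bar key is pressed in m: 0 up, 0.005 fully down. A spring brings it back up; it starts to move at about 1.5 N and is fully down at about 4.5 N.
- plain_ring: A plain steel ring, 42 mm across, 14 mm high, round 22 mm bore and no screw. A bystander, not the collar. Origin at the centre of its underside.
- loupe: Aluminium eye loupe, 60 mm across, 26 mm high. A bystander. Origin at the centre of its underside.
- blower: Grey rubber dust blower, 60 mm across, 100 mm high, standing on end. A bystander. Origin at the centre of its underside.
- tweezers: Dark steel tweezers, 125 mm long, lying flat. A bystander. Origin at the centre of its underside.
- oil_jar: Small amber jar with a black lid, 40 mm across, 50 mm high. A bystander. Origin at the centre of its underside.
Mind the look-alikes: they are no part of the job. What is shaped like the part that bears collar_centre but turquoise or yellow is not meant. What is shaped like the part that bears square_key_top but turquoise is not meant.

How it is judged:
On the way, in this order (a step that is already met when the one before it is completed fails the run):
1. the square stop key is pressed fully (4 mm or more) (value of joint square_key above 0.004 m), for 0.05 s.
2. the stop key is up again and the round brake-release key is pressed fully (4 mm or more) (value of joint round_key above 0.004 m and value of joint square_key below 0.0015 m), for 0.05 s.
3. the fingers grip the spindle's shaft (3 N or more) (contact force between the fingers and head above 3 N), for 0.2 s.
4. the collar is lifted off its stand in the fingers (height (world z) of collar_centre above 0.07 m and contact force between the fingers and collar above 2 N), for 0.2 s.
At the end, for the whole second after the job is handed in: Collar on the shaft (within 4 mm of its axis), its middle within 9 mm of half-way up the flats, level within 0.15 rad, thumb screw pointing to the index rib's side along the rib within 0.22 rad, gripped with over 2 N, nearly at rest (under 20 mm/s) (horizontal distance between collar_centre and shaft_mid below 0.004 m and z of collar_centre in the frame of shaft_mid between -0.009 and 0.009 m and x of collar_screw in the frame of shaft_mid below -0.02 m and angle between the x axis of collar_centre and the x axis of shaft_mid, either way round below 0.22 rad and angle between collar_centre's own z axis and vertical below 0.15 rad and contact force between the fingers and collar above 2 N and linear speed of collar below 0.02 m/s); the arm keeps its last pose, push and grip.
It fails at once if the narrow start key is pressed (more than 2 mm) (value of joint bar_key above 0.002 m).
It fails at once if two keys are pressed at once (value of joint each of square_key, round_key above 0.002 m).
It fails at once if a bystander (ring, loupe, blower, tweezers, jar) is moved more than 30 mm (distance of any of plain_ring, loupe, blower, tweezers, oil_jar from where it was at the start of the episode above 0.03 m).
It also fails if it takes over 72 s, if anything falls off the work surface, if the arm or the gripper's body presses on something with over 40 N, if the wrist force passes 120 N, or if a joint passes its speed limit or range.

## Robot

A 7-joint arm with a two-finger parallel gripper is mounted at the origin on the work surface. World frame = base frame: x ahead of the robot, y to its left, z up, the work surface at z = 0. Lengths are in m, angles in rad, forces in N, time in s.
With the tool pointing down it reaches from about 0.4 to 0.85 m from the base axis. Payload 4.5 kg.
Tool frame: the origin (TCP) lies on the centre line of the jaws, within the pads' length; the fingertips stand 14 mm ahead of it and the grasp point (between the pads) lies 5 mm behind it (r.tcp_to_tips is the z of the fingertips in the tool frame, in m); z points along the fingers, y is the direction in which the jaws open and shut (so a half turn about z gives the same grasp; the last joint's range is limited). The gripper opens to 88 mm and grips with 3 to 60 N. Pads are 18 mm wide; open, the fingers measure 123 mm over their backs; the gripper's body (75 mm by 187 mm) begins 45 mm behind the grasp point.
Start: joints at [1.384, 0.689, -0.195, 1.565, 0.157, 0.902, -0.215], TCP at [0.137, -0.61, 0.253] pointing down, gripper open.
Joint ranges: [-3.01, 3.01], [-0.46, 2.08], [-1.47, 1.51], [0.13, 2.56], [-1, 4.14], [0.04, 2.09], [-2.66, 2.66]. Speed limits (rad/s): [2.57, 2.57, 3.14, 3.14, 3.14, 3.14, 3.14].

## Interface

Orientations are given as a unit quaternion [x, y, z, w].
In Python, from plant import r, viewer gives the robot as it stands.
- The arm moves only by the shell command python3 -m inch 'ROWS' [FORCE]. ROWS is JSON, a list of rows, each a list of 3 entries, a list of its own where there are three numbers: the closure, from 0 (fully open) to 1 (shut), then the shift along the tool's x, y, z in cm, then the turn about the tool's z in degrees. In form: [[fingers, [x, y, z], yaw], ...]. A call has 1 to 20 rows; each row is the pose to reach, as a shift and turn from the pose commanded when the call began, along the tool's axes at that moment; what a row does not reach only later rows make up. A row lasts 1/10 s, in which the tool goes at most 50 mm and 8.59 degrees, less where a joint would pass 70% of its speed; a pose out of reach is approached as far as the arm can. A call with a gripper value outside its range is refused whole. The fingers move at their own pace and stop on an object; FORCE is the grip in N (left out, the last holds). Time passes only in rows, so rows that repeat a pose let the fingers close. It gives the time, the measured TCP pose, the force and the opening at its end, in the units of the state.
- r.get_state(): the state, without advancing time (a new reading comes with each control period).
- viewer.snapshot(name): name is "side" or "top"; returns the picture (420x560x3 uint8, red, green, blue); there is no depth.
- viewer.camera_params(name): a dict with "intrinsics" (3x3 intrinsics, pixels), "world_to_cam" (4x4, takes a point from world to camera coordinates). Camera axes: x right, y up, looking along -z (the intrinsics and any distortion apply to the point x, -y, -z); pixel columns grow to the right and rows downward; lengths in m; the calibration is good to about 2 mm. A picture is of the moment at which its call begins. camera_params takes no time and is no camera call.
- r.finish_job(): hands the job in, once; it reports no verdict.
Trained networks look in the newest picture that a camera, given by its name, has taken for a name from the list of things; names that differ only in an ending like _2 or _b are one class to them, and where a whole thing is asked for, a point or a joint stands for the part that bears it (a point fixed in the world has none). Each returns a list of dicts, best first, with "p" (0 to 1); they miss things now and then, are a little off and sometimes report something else, mostly with a low value. They report only what shows in the picture. A call takes as long as a camera call. They do not tell look-alikes from the thing itself.
- viewer.outline_of(camera, name): "pixels" (420x560 bool, what is visible of it) and "bbox" ([left, top, width, height] in pixels, round what is visible of it).
The state is a dict: "clock": time; "q": joint angles; "qd": joint speeds; "joint_torque": joint torques, N m; "tool_pos": TCP position; "eef_rot": TCP orientation; "contact_force": force on the tool from outside, world axes, zero at the start; "moment": the same for the moment, N m; "opening": opening from 0.0 (shut) to 1.0 (fully open).
Only numpy, scipy, OpenCV 4.12 (cv2) and the standard library are available. Lean on these libraries where they do the work, as an engineer would, in place of code of your own. Each camera call takes 0.05 s, during which the arm holds its last target.

## Working session

There is one attempt and no reset: what is moved stays moved. The work goes in short steps, Python scripts to look and compute and a shell command to move; the robot and the scene stay as the last step left them, time stands still between calls to the robot, and variables do not carry over. Pictures are saved under pics/ and viewed, and the job is handed in when it is done.

```bash
ls; mkdir -p pics; python3 - <<'E'
from plant import r, viewer
import cv2
s=r.get_state(); print(s)
for n in("side","top"):
    im=viewer.snapshot(n); cv2.imwrite(f"pics/{n}0.png",im[:,:,::-1])
    p=viewer.camera_params(n); print(n,p)
print(r.tcp_to_tips)
E
```

```text
pics
{'clock': 0.0, 'q': array([ 1.38383694,  0.68995199, -0.19449144,  1.56634074,  0.15731516,
        0.90250728, -0.21510732]), 'qd': array([ 0.00132107, -0.00098009,  0.00049246,  0.0018665 ,  0.00126058,
        0.00103054, -0.00230233]), 'joint_torque': array([ 5.52604183e-05, -5.27564728e+01, -1.26677178e+00, -1.53426343e+01,
       -5.26132027e-02,  6.54437259e-03,  2.00512777e-04]), 'tool_pos': array([ 0.13666102, -0.60925528,  0.25193029]), 'eef_rot': array([ 9.93910151e-01,  1.10189778e-01, -1.80326531e-04, -8.89818387e-04]), 'contact_force': array([-1.08438549,  0.74891741, -0.59529832]), 'moment': array([ 0.02335761, -0.014062  , -0.01107481]), 'opening': 0.9987185365175946}
side {'intrinsics': array([[449.54032062,   0.        , 278.95620036],
       [  0.        , 449.54032062, 208.00883115],
       [  0.        ,   0.        ,   1.        ]]), 'world_to_cam': array([[-0.9976253 , -0.06582444,  0.02027074,  0.52692149],
       [ 0.05698987, -0.62364149,  0.77963032, -0.13504557],
       [-0.03867705,  0.77893416,  0.62591186, -1.04464662],
       [ 0.        ,  0.        ,  0.        ,  1.        ]])}
top {'intrinsics': array([[379.23271442,   0.        , 271.99745208],
       [  0.        , 379.23271442, 210.82774357],
       [  0.        ,   0.        ,   1.        ]]), 'world_to_cam': array([[ 0.01303478, -0.99987756, -0.00865755, -0.0446215 ],
       [ 0.99571113,  0.01218638,  0.09171059, -0.50470205],
       [-0.09159386, -0.00981584,  0.99574807, -0.93518511],
       [ 0.        ,  0.        ,  0.        ,  1.        ]])}
0.014
```

View pics/side0.png

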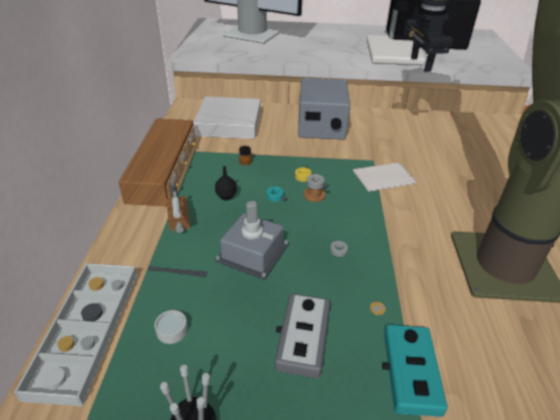

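View pics/top0.png

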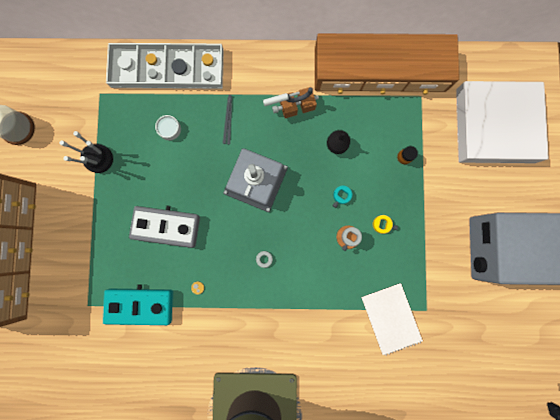

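```bash
cat > h.py <<'E'
from plant import r, viewer
import numpy as np, cv2
def P(n):
    p=viewer.camera_params(n); return np.array(p["intrinsics"]),np.array(p["world_to_cam"])
def proj(n,X):
    K,T=P(n); c=T[:3,:3]@np.asarray(X,float)+T[:3,3]; u=K@np.array([c[0],-c[1],-c[2]]); return u[:2]/u[2]
def ray(n,u,v):
    K,T=P(n); d=np.linalg.inv(K)@[u,v,1.]; d=np.array([d[0],-d[1],-d[2]]); R=T[:3,:3]
    return -R.T@T[:3,3], R.T@d
def atz(n,u,v,z):
    o,d=ray(n,u,v); return o+d*(z-o[2])/d[2]
def crop(n,im,x,y,w,h,k,name):
    c=cv2.resize(im[y:y+h,x:x+w,::-1],None,fx=k,fy=k,interpolation=cv2.INTER_CUBIC); cv2.imwrite("pics/"+name,c)
E
python3 - <<'E'
from h import *
ims={}
for n in("top","side"):
    ims[n]=viewer.snapshot(n)
    for name,z in(("square_key_top",.044),("round_key_top",.044),("bar_key_top",.044),("collar_centre",.047),("index_rib",.074),("plain_ring",.007),("loupe",0.013),("blower",.05),("tweezers",0),("oil_jar",.025)):
        try:
            for d in viewer.outline_of(n,name)[:4]:
                m=d["pixels"]; v,u=np.nonzero(m); print(n,name,round(d["p"],2),d["bbox"],u.mean().round(1),v.mean().round(1),atz(n,u.mean(),v.mean(),z).round(4),m.sum())
        except Exception as e: print(n,name,e)
t=ims["top"]; s=ims["side"]
crop("top",t,115,190,100,75,8,"t_keys.png")
crop("top",t,215,140,80,60,10,"t_spin.png")
crop("top",t,320,170,80,80,7,"t_col.png")
crop("side",s,200,190,100,80,8,"s_spin.png")
crop("side",s,260,150,80,60,10,"s_col.png")
crop("side",s,260,280,80,100,6,"s_keys.png")
print(r.get_state()["clock"])
E
```

```text
top square_key_top 0.39 [137.2, 221.2, 9.8, 5.4] 141.1 222.7 [0.4698 0.2847 0.044 ] 68
top round_key_top 0.6 [177.2, 223.6, 12.5, 8.6] 182.1 228.6 [0.4565 0.1825 0.044 ] 91
top round_key_top 0.34 [327.7, 128.2, 23.3, 25.2] 337.6 141.4 [ 0.6803 -0.2008  0.044 ] 455
top bar_key_top 0.38 [162.3, 222.5, 1.0, 10.0] 161.8 225.0 [0.4648 0.2332 0.044 ] 47
top collar_centre 0.74 [374.4, 214.2, 23.5, 20.0] 382.9 223.9 [ 0.4743 -0.3105  0.047 ] 277
top collar_centre 0.63 [340.8, 228.8, 19.9, 21.2] 349.4 237.5 [ 0.4399 -0.2284  0.047 ] 241
top collar_centre 0.62 [335.0, 187.8, 16.5, 20.5] 341.4 195.0 [ 0.5443 -0.2092  0.047 ] 245
top collar_centre 0.58 [155.1, 111.5, 25.6, 28.6] 167.3 127.0 [0.7121 0.2282 0.047 ] 507
top index_rib 0.74 [221.2, 149.0, 70.4, 61.3] 254.8 179.5 [0.5759 0.0037 0.074 ] 2501
top plain_ring 0.74 [255.7, 248.9, 17.2, 19.1] 263.2 258.7 [ 0.3843 -0.0173  0.007 ] 167
top loupe 0.74 [156.3, 115.3, 23.6, 24.5] 167.3 127.3 [0.722  0.2382 0.013 ] 459
top loupe 0.18 [221.5, 147.9, 66.0, 62.6] 254.5 179.4 [0.5868 0.0079 0.013 ] 2498
top blower 0.73 [326.3, 129.4, 24.0, 24.9] 337.
[... 1629 characters left out ...]
8   0.007 ] 234
side loupe 0.58 [155.7, 313.5, 31.3, 27.6] 170.2 327.3 [0.7256 0.2397 0.013 ] 826
side loupe 0.25 [213.1, 199.1, 77.2, 79.8] 251.6 244.5 [ 0.5939 -0.0073  0.013 ] 3344
side blower 0.73 [214.0, 166.5, 21.8, 34.8] 224.6 186.6 [ 0.6843 -0.1816  0.05  ] 462
side blower 0.57 [154.0, 313.1, 35.7, 27.9] 170.2 327.1 [0.7139 0.2656 0.05  ] 861
side tweezers 0.71 [146.7, 266.5, 56.3, 10.6] 177.4 271.3 [0.7517 0.0805 0.    ] 300
side oil_jar 0.64 [238.2, 146.7, 16.5, 20.2] 244.6 155.1 [ 0.6573 -0.3801  0.025 ] 218
side oil_jar 0.31 [213.6, 202.7, 75.5, 76.7] 251.7 244.5 [0.592  0.0051 0.025 ] 3352
side oil_jar 0.23 [311.1, 171.9, 16.5, 19.6] 316.0 181.8 [ 0.4428 -0.2619  0.025 ] 200
1.2
```

```bash
python3 -c "
import cv2,numpy as np
a=[cv2.resize(cv2.imread('pics/'+n),(400,300)) for n in('t_keys.png','t_spin.png','s_spin.png','s_col.png')]
cv2.imwrite('pics/mosaic.png',np.vstack([np.hstack(a[:2]),np.hstack(a[2:])]))"
```

```text
(no output)
```

View pics/mosaic.png

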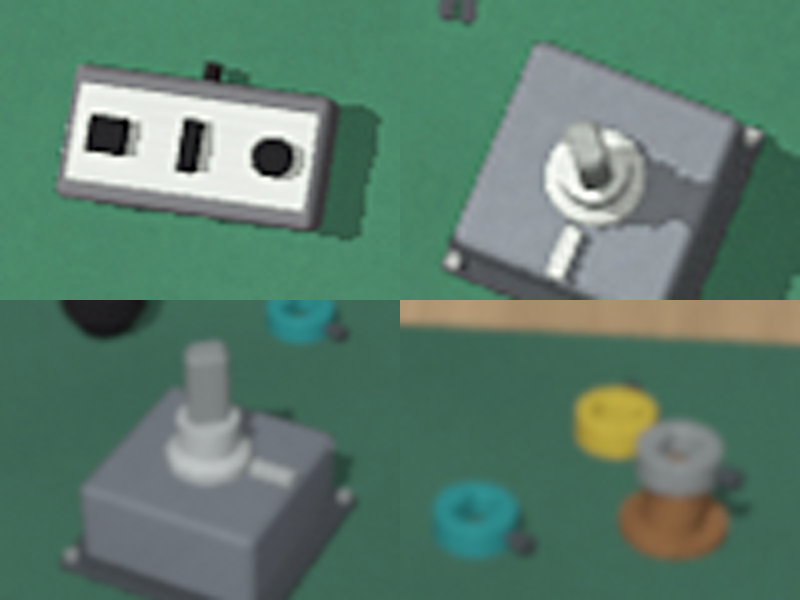

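View pics/t_col.png

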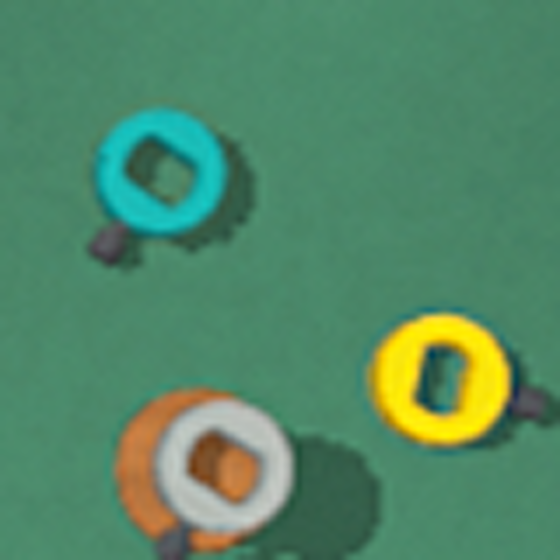

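View pics/t_spin.png

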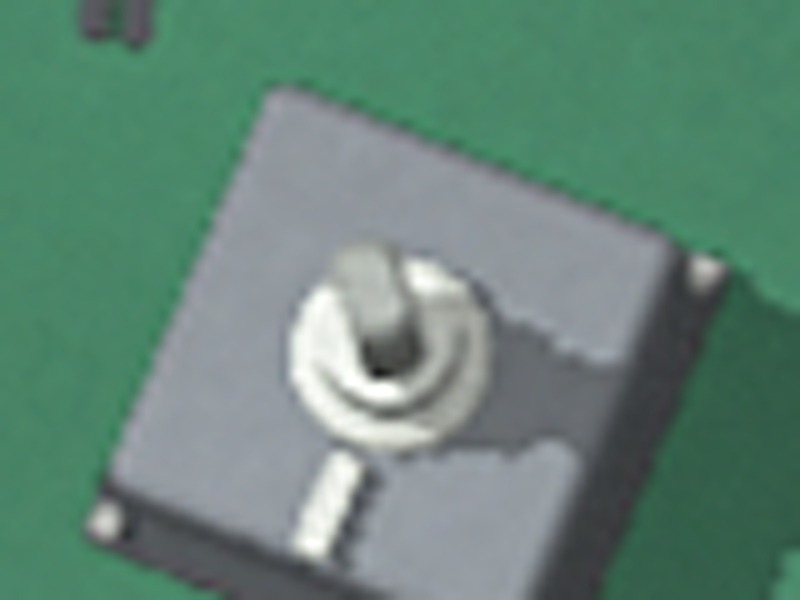

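```bash
python3 - <<'E'
from h import *
t=viewer.snapshot("top"); s=viewer.snapshot("side")
def blob(im,x,y,w,h,th=70):
    g=im[y:y+h,x:x+w].max(2); W=np.clip((th+60-g.astype(float))/60,0,1)
    vv,uu=np.mgrid[y:y+h,x:x+w]; return (uu*W).sum()/W.sum(),(vv*W).sum()/W.sum(),W.sum()
for nm,b in(("sq",(134,216,14,15)),("bar",(156,218,14,17)),("rd",(176,221,14,16))):
    u,v,w=blob(t,*b); print(nm,u,v,w,atz("top",u,v,.043).round(4))
for n in("top","side"): print(n,ray(n,0,0)[0].round(3))
A=atz("top",242,148.5,.066);B=atz("top",226,188.5,.066);C=atz("top",282,164,.066)
print(A,B,C,np.linalg.norm(A-B),np.linalg.norm(A-C),"yaw",np.degrees(np.arctan2(*(A-B)[[1,0]])),np.degrees(np.arctan2(*(A-C)[[1,0]]))-90,"centre",(B+C)/2)
r1=atz("top",249.7,185.2,.074);r2=atz("top",246.2,195.5,.074);print("rib",(r1+r2)/2,np.degrees(np.arctan2(*(r1-r2)[[1,0]])),np.linalg.norm(r1-r2))
print("shafttop",atz("top",251.2,166.2,.15))
c=(B+C)/2
print(proj("top",[c[0],c[1],.15]),proj("top",[c[0],c[1],.1]),proj("side",[c[0],c[1],.15]),proj("side",[c[0],c[1],.1]))
# collar
print("collar",atz("top",352.1,236.7,.056), "screw",atz("top",344.5,247.7,.047))
crop("side",s,225,195,50,50,12,"s_spin2.png")
crop("top",t,330,215,40,40,15,"t_col2.png")
crop("side",s,295,165,45,45,13,"s_col2.png")
E
```

```text
sq 141.54433497536945 223.42421371731717 87.96666666666667 [0.4682 0.2838 0.043 ]
bar 162.12496725176842 226.11763164789105 63.61666666666666 [0.4621 0.2325 0.043 ]
rd 182.65677966101694 228.99364406779662 78.66666666666667 [0.4557 0.1814 0.043 ]
top [ 0.417 -0.048  0.977]
side [0.493 0.764 0.748]
[0.65380413 0.03687439 0.066     ] [0.55435079 0.07374656 0.066     ] [ 0.6163003  -0.06157286  0.066     ] 0.10606847611145463 0.1053489391586913 yaw -20.342179850274483 -20.85451202231218 centre [0.58532555 0.00608685 0.066     ]
rib [0.54929229 0.01972602 0.074     ] -17.578520995151653 0.026323783345453537
shafttop [0.59225734 0.00787519 0.15      ]
[251.95078442 169.29308968] [253.2577179  173.57394124] [253.72192229 202.69012707] [254.0560339  220.38117648]
collar [ 0.44170193 -0.2331935   0.056     ] screw [ 0.41494259 -0.21634971  0.047     ]
```

View pics/s_spin2.png

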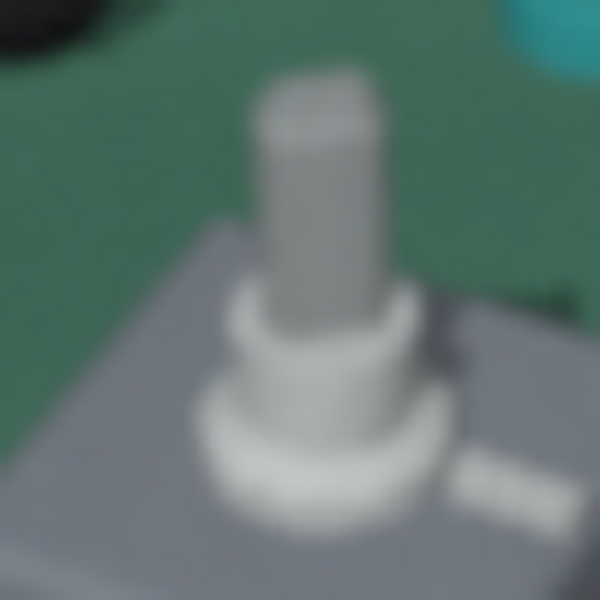

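View pics/t_col2.png

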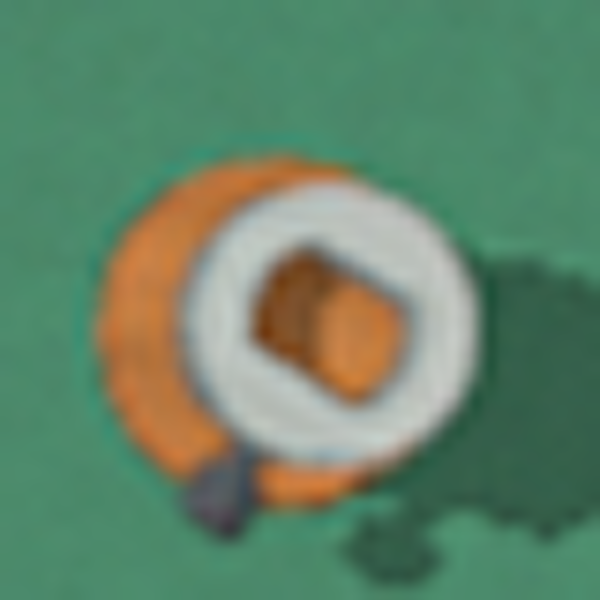

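View pics/s_col2.png

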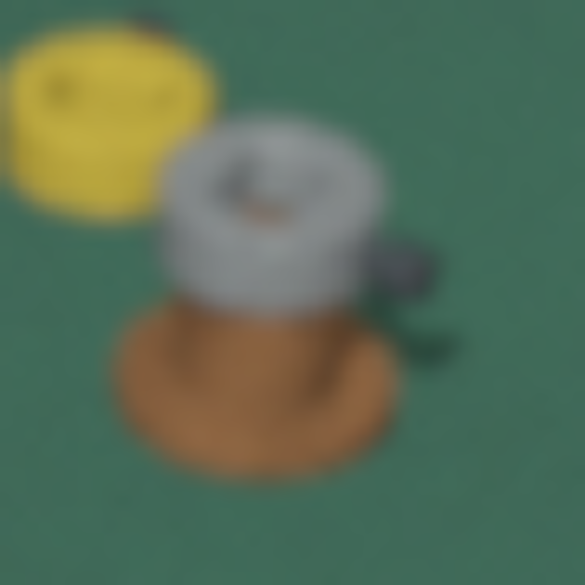

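```bash
cat >> h.py <<'E'
from scipy.spatial.transform import Rotation as Ro
def go(*pts):
    "each pt (x,y,z,yaw_deg of tool x or None) -> shift cm, turn deg"
    s=r.get_state(); R=Ro.from_quat(s["eef_rot"]).as_matrix(); y0=np.degrees(np.arctan2(R[1,0],R[0,0]))
    print("clock",s["clock"],"pos",s["tool_pos"].round(4),"yaw",y0.round(2),"F",s["contact_force"].round(2),"M",s["moment"].round(2),"open mm",round(s["opening"]*88,2),"q7",s["q"][6].round(2),"tilt",np.degrees(np.arccos(-R[2,2])).round(2))
    for p in pts:
        d=R.T@(np.array(p[:3])-s["tool_pos"])*100
        print(p,"->",d.round(2), None if p[3] is None else round(-((p[3]-y0+180)%360-180),1))
E
python3 - <<'E'
from h import *
go((.5,-.25,.25,-7),(.55,.0,.25,-7),(.469,.285,.15,-7),(.469,.285,.08,-7))
E
```

```text
clock 1.3 pos [ 0.1369 -0.6099  0.2528] yaw 12.65 F [-0.69 -0.53 -1.25] M [0.07 0.02 0.02] open mm 87.61 q7 -0.22 tilt 0.01
(0.5, -0.25, 0.25, -7) -> [ 43.31 -27.16   0.27] 19.7
(0.55, 0.0, 0.25, -7) -> [ 53.66 -50.46   0.27] 19.7
(0.469, 0.285, 0.15, -7) -> [ 52.   -80.04  10.27] 19.7
(0.469, 0.285, 0.08, -7) -> [ 52.   -80.04  17.27] 19.7
```

```bash
python3 -m inch '[[1,[5,-3,0],2],[1,[10,-6,0],4],[1,[15,-9,0],6],[1,[20,-12,0],8],[1,[24,-15,0],10],[1,[28,-18,0],12],[1,[32,-21,0],14],[1,[36,-24,0],16],[1,[40,-27,0],18],[1,[43,-31,0],19.7],[1,[46,-35,0],19.7],[1,[49,-39,0],19.7],[1,[51,-43,0],19.7],[1,[53,-47,0],19.7],[1,[53.5,-51,0],19.7],[1,[53.5,-55,0],19.7],[1,[53.5,-60,0],19.7],[1,[53,-65,2],19.7],[1,[52.5,-70,5],19.7],[1,[52,-75,8],19.7]]' 30; python3 -c "
from h import *
go((.469,.285,.08,-7),(.469,.285,.062,-7))"
```

```text
clock: 3.3
tool_pos: [0.4855, 0.2205, 0.1834]
eef_rot: [0.998, -0.061, 0.001, -0.001]
contact_force: [0.2, 0.2, -0.5]
opening: 0.001
clock 3.3 pos [0.4855 0.2205 0.1834] yaw -7.03 F [ 0.21  0.24 -0.49] M [ 0.05 -0.01 -0.01] open mm 0.1 q7 -2.18 tilt 0.12
(0.469, 0.285, 0.08, -7) -> [-2.44 -6.19 10.34] -0.0
(0.469, 0.285, 0.062, -7) -> [-2.45 -6.19 12.14] -0.0
```

```bash
python3 -m inch '[[1,[0,0,0],0],[1,[0,0,0],0],[1,[0,0,0],0]]' 30; python3 - <<'E'
from h import *
go((.469,.285,.08,-7),(.469,.285,.062,-7))
im=viewer.snapshot("top");cv2.imwrite("pics/a1.png",im[...,::-1]);im=viewer.snapshot("side");cv2.imwrite("pics/a2.png",im[...,::-1])
E
```

```text
clock: 3.6
tool_pos: [0.4868, 0.217, 0.1841]
eef_rot: [0.998, -0.063, 0.001, 0.0]
contact_force: [0.2, 0.0, -0.3]
opening: 0.003
clock 3.6 pos [0.4868 0.217  0.1841] yaw -7.17 F [ 0.17  0.05 -0.29] M [-0.02  0.02  0.03] open mm 0.28 q7 -2.18 tilt 0.09
(0.469, 0.285, 0.08, -7) -> [-2.63 -6.53 10.41] -0.2
(0.469, 0.285, 0.062, -7) -> [-2.64 -6.53 12.21] -0.2
```

View pics/a2.png

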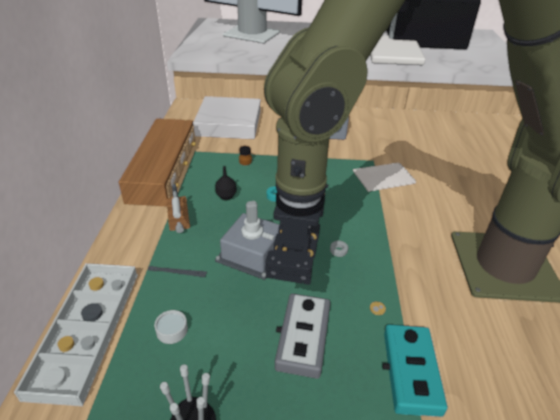

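```bash
python3 -m inch '[[1,[-1,-2.5,4],0],[1,[-2,-5,8],0],[1,[-2.6,-6.5,10.4],0],[1,[-2.6,-6.5,10.4],0],[1,[-2.6,-6.5,12],0],[1,[-2.6,-6.5,12.4],0],[1,[-2.6,-6.5,12.6],0],[1,[-2.6,-6.5,12.8],0],[1,[-2.6,-6.5,12.9],0],[1,[-2.6,-6.5,13],0],[1,[-2.6,-6.5,13],0]]' 30; python3 -c "
from h import *
go((.469,.285,.0535,-7))"
```

```text
clock: 4.8
tool_pos: [0.4689, 0.2856, 0.0541]
eef_rot: [0.998, -0.062, 0.001, 0.0]
contact_force: [2.1, -2.3, 3.6]
opening: 0.005
clock 4.8 pos [0.4689 0.2856 0.0541] yaw -7.1 F [ 2.15 -2.34  3.63] M [-0.53 -0.3   0.02] open mm 0.41 q7 -2.27 tilt 0.09
(0.469, 0.285, 0.0535, -7) -> [0.02 0.06 0.06] -0.1
```

```bash
python3 -m inch '[[1,[0,0,0.1],0],[1,[0,0,0.15],0],[1,[0,0,0.15],0],[1,[0,0,0.15],0]]' 30; python3 - <<'E'
from h import *
go((.457,.1825,.08,-7))
for n in("top","side"):
    im=viewer.snapshot(n);cv2.imwrite(f"pics/b_{n}.png",im[...,::-1]);
    crop(n,im,*((115,190) if n=="top" else (250,280)),100,75,8,f"b_{n}.png")
go()
E
```

```text
clock: 5.2
tool_pos: [0.4688, 0.2857, 0.0533]
eef_rot: [0.998, -0.062, 0.001, -0.0]
contact_force: [0.1, -3.6, 13.3]
opening: 0.005
clock 5.2 pos [0.4688 0.2857 0.0533] yaw -7.09 F [ 0.1  -3.55 13.28] M [-0.73 -0.07 -0.  ] open mm 0.4 q7 -2.27 tilt 0.1
(0.457, 0.1825, 0.08, -7) -> [ 0.11 10.39 -2.67] -0.1
clock 5.3 pos [0.4688 0.2858 0.0534] yaw -7.08 F [ 1.28 -3.29 14.44] M [-0.72 -0.1  -0.03] open mm 0.45 q7 -2.27 tilt 0.1
```

View pics/b_side.png

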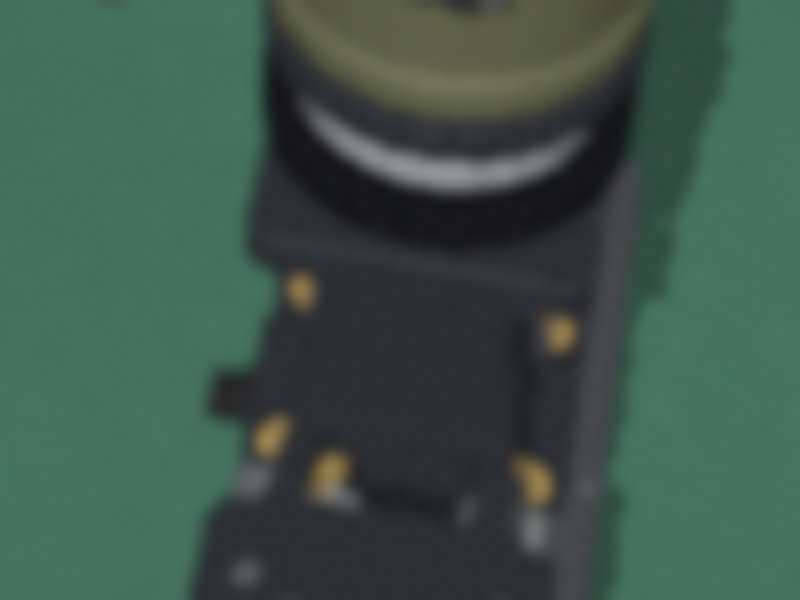

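```bash
python3 -m inch '[[1,[0,0,-1],0],[1,[0,0,-3.2],0],[1,[0,0,-3.2],0],[1,[0,3,-3.2],0],[1,[0,7,-3.2],0],[1,[0.1,10.4,-3.2],0],[1,[0.1,10.4,-3.2],0],[1,[0.1,10.4,-2],0],[1,[0.1,10.4,-1],0],[1,[0.1,10.4,-0.4],0],[1,[0.1,10.4,-0.2],0],[1,[0.1,10.4,-0.05],0],[1,[0.1,10.4,0],0],[1,[0.1,10.4,0],0]]' 30; python3 -c "
from h import *
go((.457,.1825,.0535,-7))"
```

```text
clock: 6.7
tool_pos: [0.4559, 0.1847, 0.0533]
eef_rot: [0.998, -0.06, 0.0, -0.001]
contact_force: [-3.7, 1.6, 16.7]
opening: 0.004
clock 6.7 pos [0.4559 0.1847 0.0533] yaw -6.9 F [-3.75  1.63 16.7 ] M [ 0.41  0.66 -0.03] open mm 0.34 q7 -2.17 tilt 0.12
(0.457, 0.1825, 0.0535, -7) -> [ 0.13  0.21 -0.03] 0.1
```

```bash
python3 -m inch '[[1,[0,0,0],0],[1,[0,0,-2],0],[1,[0,0,-6],0],[1,[0,0,-10],0],[1,[-4,0,-14],0],[1,[-8,0,-16],0],[1,[-12,0,-16],0],[1,[-12,0,-16],0]]' 30; python3 - <<'E'
from h import *
go((.588,.008,.21,-7))
im=viewer.snapshot("side");cv2.imwrite("pics/c_side.png",im[...,::-1]);crop("side",im,225,190,60,60,10,"c_s.png")
im=viewer.snapshot("top");cv2.imwrite("pics/c_top.png",im[...,::-1]);crop("top",im,225,145,50,60,10,"c_t.png")
E
```

```text
clock: 7.5
tool_pos: [0.3313, 0.1976, 0.2125]
eef_rot: [0.998, -0.058, -0.002, 0.001]
contact_force: [0.8, -0.5, -0.3]
opening: 0.006
clock 7.5 pos [0.3313 0.1976 0.2125] yaw -6.66 F [ 0.81 -0.52 -0.26] M [-0.02 -0.07  0.04] open mm 0.49 q7 -2.3 tilt 0.3
(0.588, 0.008, 0.21, -7) -> [27.7  15.85  0.15] 0.3
```

View pics/c_top.png

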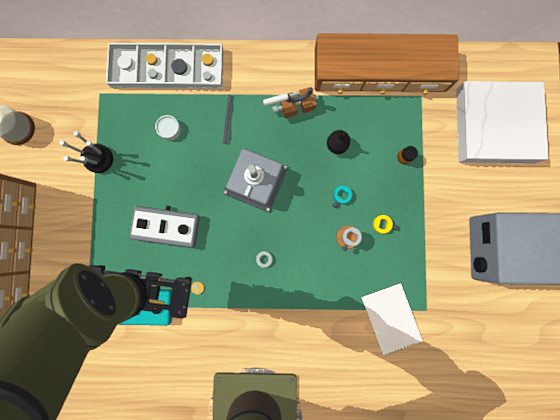

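View pics/c_s.png

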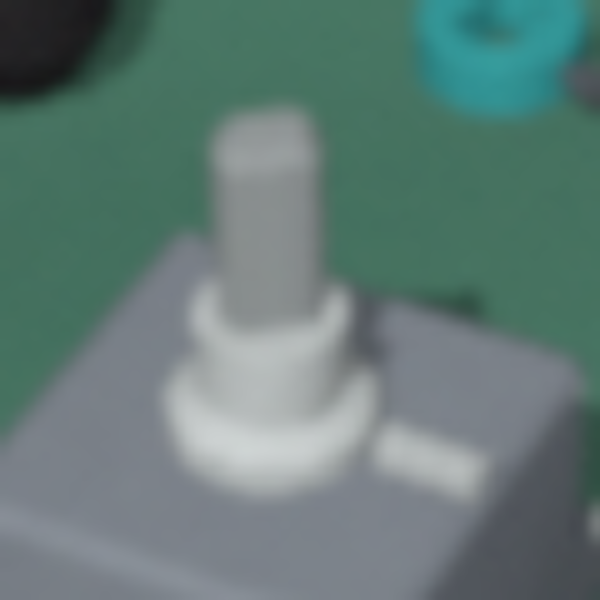

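View pics/c_t.png

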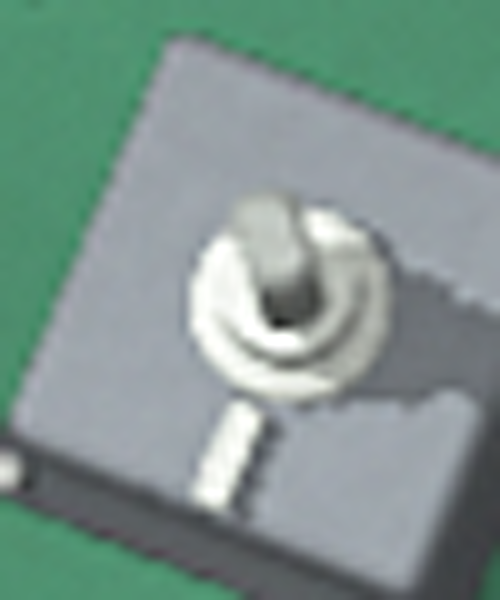

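```bash
python3 - <<'E'
from h import *
print("top shaft",atz("top",252.35,168.55,.15),"flange",atz("top",253.5,174.55,.072))
print("side shaft",atz("side",251.15,203.05,.15),"flange",atz("side",251.8,232,.072))
r1=atz("top",225+24.2-.45,145+40.5-.45,.074);r2=atz("top",225+20.8-.45,145+50.5-.45,.074);print("rib",(r1+r2)/2,np.degrees(np.arctan2(*(r1-r2)[[1,0]])))
q1=atz("side",225+39-.45,190+44-.45,.074);q2=atz("side",225+48.5-.45,190+47.5-.45,.074);print("rib side",(q1+q2)/2,np.degrees(np.arctan2(*(q1-q2)[[1,0]])),np.linalg.norm(q1-q2))
go((.588,.008,.21,-158))
E
```

```text
top shaft [0.58700432 0.00523243 0.15      ] flange [0.58829832 0.00717372 0.072     ]
side shaft [0.59069303 0.00784125 0.15      ] flange [0.58997027 0.01394109 0.072     ]
rib [0.54999403 0.02190574 0.074     ] -17.57633444761424
rib side [0.55193886 0.02383153 0.074     ] -23.68091788579276 0.024070486681124704
clock 7.6 pos [0.3367 0.1983 0.2122] yaw -6.89 F [ 0.43 -1.15 -0.34] M [ 0.05 -0.05 -0.05] open mm 0.38 q7 -2.3 tilt 0.02
(0.588, 0.008, 0.21, -158) -> [27.23 15.88  0.22] 151.1
```

```bash
python3 -m inch '[[0,[2,1,0],8.5],[0,[4,2,0],17],[0,[6,3,0],25.5],[0,[8,4,0],34],[0,[10,5,0],42.5],[0,[12,6.5,0],51],[0,[14,8,0],59.5],[0,[16,9,0],68],[0,[18,10,0],76.5],[0,[20,11,0],85],[0,[22,12,0],93.5],[0,[24,13,0],102],[0,[26,14.5,0],110.5],[0,[27.2,15.9,0],119],[0,[27.2,15.9,0],127.5],[0,[27.2,15.9,0],136],[0,[27.2,15.9,0],144.5],[0,[27.2,15.9,0],151],[0,[27.2,15.9,0],151],[0,[27.2,15.9,0],151]]' 10; python3 - <<'E'
from h import *
go((.5885,.0075,.125,-158))
im=viewer.snapshot("side");crop("side",im,200,100,120,120,5,"d_s.png")
im=viewer.snapshot("top");crop("top",im,190,120,120,100,6,"d_t.png")
E
```

```text
clock: 9.6
tool_pos: [0.4236, -0.1158, 0.2708]
eef_rot: [-0.299, 0.954, 0.03, -0.015]
contact_force: [0.0, -1.0, -0.3]
opening: 1.0
clock 9.6 pos [ 0.4236 -0.1158  0.2708] yaw -145.16 F [ 0.01 -1.   -0.33] M [-0.07 -0.14 -0.04] open mm 88.01 q7 -2.65 tilt 3.85
(0.5885, 0.0075, 0.125, -158) -> [-20.72  -0.25  14.39] 12.8
```

View pics/d_s.png

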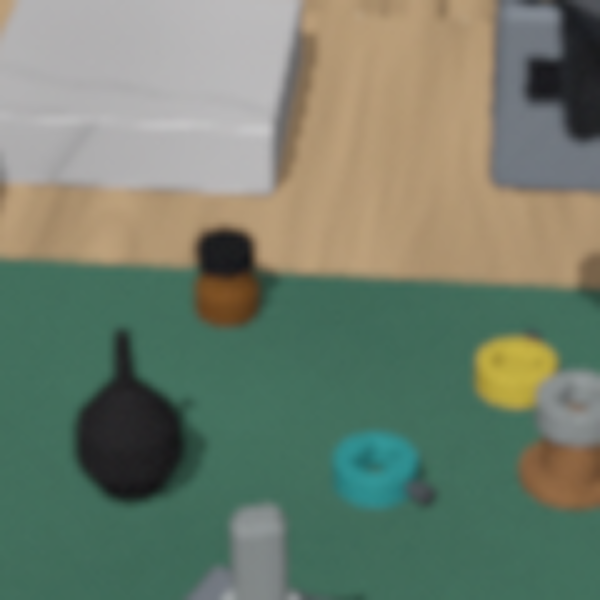

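```bash
python3 - <<'E'
from h import *
print(r.get_state()["q"].round(2)); go((.4236,-.1158,.27,22))
im=viewer.snapshot("side");cv2.imwrite("pics/d.png",im[...,::-1])
E
```

```text
[-0.49  0.96  1.51  2.07 -1.    1.3  -2.65]
clock 9.7 pos [ 0.4215 -0.1166  0.2713] yaw -145.52 F [ 0.85 -0.05  0.02] M [ 0.06 -0.19 -0.01] open mm 87.8 q7 -2.65 tilt 3.92
(0.4236, -0.1158, 0.27, 22) -> [-0.22 -0.06  0.12] -167.5
```

View pics/d.png

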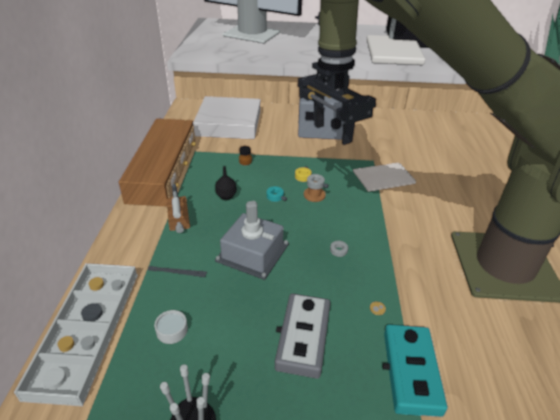

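```bash
python3 -m inch '[[0,[0,0,-1],-8.5],[0,[0,0,-1],-17],[0,[0,0,-1],-25.5],[0,[0,0,-1],-34],[0,[0,0,-1],-42.5],[0,[0,0,-1],-51],[0,[0,0,-1],-59.5],[0,[0,0,-1],-68],[0,[0,0,-1],-76.5],[0,[0,0,-1],-85]]' 10; python3 - <<'E'
from h import *
print(r.get_state()["q"].round(2)); go((.4236,-.1158,.27,22))
E
```

```text
clock: 10.75
tool_pos: [0.4255, -0.1155, 0.2818]
eef_rot: [0.867, -0.498, -0.031, -0.011]
contact_force: [-0.5, -0.0, 0.5]
opening: 0.999
[-0.45  0.69  1.14  2.05 -0.78  1.   -1.5 ]
clock 10.75 pos [ 0.4255 -0.1155  0.2818] yaw -59.74 F [-0.54 -0.05  0.46] M [ 0.06 -0.05 -0.04] open mm 87.94 q7 -1.5 tilt 3.76
(0.4236, -0.1158, 0.27, 22) -> [0.01 0.16 1.18] -81.7
```

```bash
python3 -m inch '[[0,[0,0,0],-8.5],[0,[0,0,0],-17],[0,[0,0,0],-25.5],[0,[0,0,0],-34],[0,[0,0,0],-42.5],[0,[0,0,0],-51],[0,[0,0,0],-59.5],[0,[0,0,0],-68],[0,[0,0,0],-76.5],[0,[0,0,0],-81.7],[0,[0,0,0],-81.7]]' 10; python3 - <<'E'
from h import *
s=r.get_state()
print(s["q"].round(2)); go((.5885,.0075,.27,22),(.5885,.0075,.21,22),(.5885,.0075,.125,22))
print(Ro.from_quat(s["eef_rot"]).as_matrix().round(3))
E
```

```text
clock: 11.85
tool_pos: [0.4253, -0.1155, 0.2818]
eef_rot: [0.982, 0.187, -0.016, -0.029]
contact_force: [0.4, -0.6, 0.4]
opening: 0.998
[-0.25  0.52  0.69  2.04 -0.49  0.82 -0.45]
clock 11.85 pos [ 0.4253 -0.1155  0.2818] yaw 21.6 F [ 0.42 -0.59  0.43] M [-0.06 -0.05 -0.  ] open mm 87.8 q7 -0.45 tilt 3.8
(0.5885, 0.0075, 0.27, 22) -> [19.73 -5.37  1.13] -0.4
(0.5885, 0.0075, 0.21, 22) -> [19.85 -4.99  7.12] -0.4
(0.5885, 0.0075, 0.125, 22) -> [20.01 -4.45 15.6 ] -0.4
[[ 0.93   0.366 -0.042]
 [ 0.368 -0.928  0.051]
 [-0.02  -0.063 -0.998]]
```

```bash
python3 -m inch '[[0,[3,-1,0],0],[0,[7,-2,0],0],[0,[11,-3,0],0],[0,[15,-4.5,0],0],[0,[19,-5.4,1],0],[0,[19.7,-5.3,3],0],[0,[19.8,-5,6],0],[0,[19.9,-5,7.1],0],[0,[19.9,-5,7.1],0],[0,[19.9,-5,7.1],0]]' 10; python3 - <<'E'
from h import *
s=r.get_state()
print(s["q"].round(2)); go((.5885,.0075,.21,22),(.5885,.0075,.127,22))
im=viewer.snapshot("side");crop("side",im,200,110,120,130,5,"e_s.png")
im=viewer.snapshot("top");crop("top",im,190,120,120,100,6,"e_t.png")
E
```

```text
clock: 12.85
tool_pos: [0.5881, 0.0075, 0.2106]
eef_rot: [0.982, 0.186, -0.016, -0.029]
contact_force: [0.3, -1.0, 0.2]
opening: 1.0
[-0.39  0.79  0.62  1.71 -0.62  0.9  -0.68]
clock 12.85 pos [0.5881 0.0075 0.2106] yaw 21.46 F [ 0.35 -1.02  0.17] M [-0.07 -0.03 -0.01] open mm 87.99 q7 -0.68 tilt 3.82
(0.5885, 0.0075, 0.21, 22) -> [0.04 0.02 0.06] -0.5
(0.5885, 0.0075, 0.127, 22) -> [0.21 0.55 8.34] -0.5
```

View pics/e_s.png

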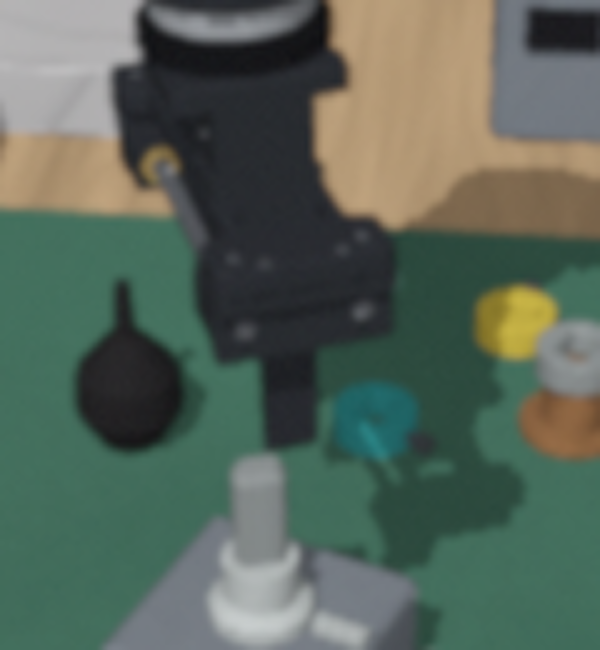

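```bash
python3 -m inch '[[0,[0,0.2,3],0],[0,[0.1,0.4,6],0],[0,[0.2,0.55,8.3],0],[0,[0.2,0.55,8.3],0],[0.5,[0.2,0.55,8.3],0],[0.7,[0.2,0.55,8.3],0],[0.75,[0.2,0.55,8.3],0],[0.85,[0.2,0.55,8.3],0],[1,[0.2,0.55,8.3],0],[1,[0.2,0.55,8.3],0],[1,[0.2,0.55,8.3],0],[1,[0.2,0.55,8.3],0],[1,[0.2,0.55,8.3],0],[1,[0.2,0.55,8.3],0]]' 4; python3 - <<'E'
from h import *
go((.5885,.0075,.127,22))
im=viewer.snapshot("side");crop("side",im,200,110,120,130,5,"f_s.png")
im=viewer.snapshot("top");crop("top",im,190,120,120,100,6,"f_t.png")
E
```

```text
clock: 14.35
tool_pos: [0.5881, 0.0069, 0.1266]
eef_rot: [0.982, 0.186, -0.016, -0.029]
contact_force: [0.1, -1.5, -1.9]
opening: 0.199
clock 14.35 pos [0.5881 0.0069 0.1266] yaw 21.48 F [ 0.1  -1.45 -1.89] M [-0.52 -0.36 -0.04] open mm 17.47 q7 -0.6 tilt 3.78
(0.5885, 0.0075, 0.127, 22) -> [ 0.06 -0.05 -0.04] -0.5
```

View pics/f_s.png

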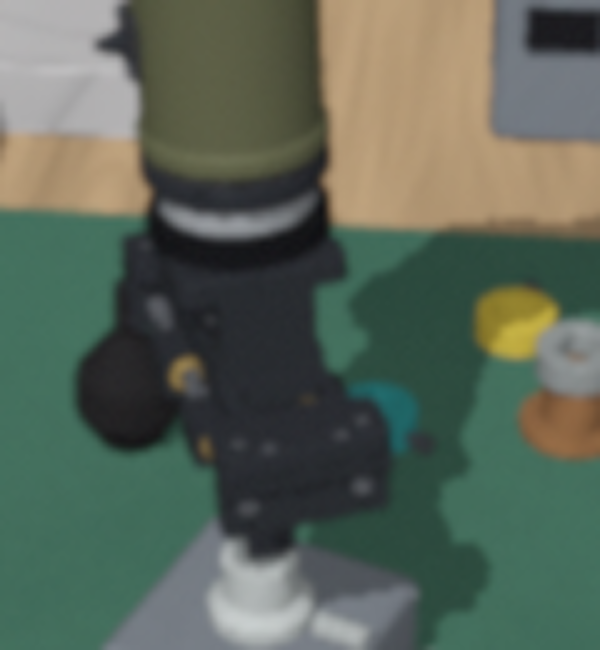

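```bash
python3 -m inch '[[1,[0,0,0],0],[1,[0,0,0],0],[1,[0,0,0],0],[1,[0,0,0],0]]' 15; python3 - <<'E'
from h import *
go((.5885,.0075,.127,22))
E
```

```text
clock: 14.85
tool_pos: [0.5881, 0.0069, 0.1267]
eef_rot: [0.982, 0.186, -0.016, -0.029]
contact_force: [2.5, -4.8, -4.2]
opening: 0.192
clock 14.85 pos [0.5881 0.0069 0.1267] yaw 21.49 F [ 2.48 -4.81 -4.19] M [-1.18 -0.73 -0.03] open mm 16.88 q7 -0.6 tilt 3.77
(0.5885, 0.0075, 0.127, 22) -> [ 0.06 -0.05 -0.03] -0.5
```

```bash
python3 -m inch '[[1,[0,0.05,0],0],[1,[0,0.05,0],0],[1,[0,0.05,0],0]]' 15; python3 -c "
from h import *
go()"; python3 -m inch '[[1,[0,0.05,0],0],[1,[0,0.05,0],0],[1,[0,0.05,0],0]]' 15; python3 -c "
from h import *
go()"
```

```text
clock: 15.15
tool_pos: [0.5882, 0.0069, 0.1267]
eef_rot: [0.982, 0.186, -0.016, -0.029]
contact_force: [2.4, -6.0, -3.3]
opening: 0.189
clock 15.15 pos [0.5882 0.0069 0.1267] yaw 21.51 F [ 2.36 -6.   -3.28] M [-1.2  -0.65  0.03] open mm 16.59 q7 -0.6 tilt 3.82
clock: 15.45
tool_pos: [0.5881, 0.0069, 0.1266]
eef_rot: [0.982, 0.186, -0.016, -0.03]
contact_force: [1.8, -3.6, -3.0]
opening: 0.193
clock 15.45 pos [0.5881 0.0069 0.1266] yaw 21.52 F [ 1.82 -3.64 -3.03] M [-1.15 -0.61  0.01] open mm 16.99 q7 -0.6 tilt 3.87
```

```bash
python3 -m inch '[[1,[0,0,0],-4],[1,[0,0,0],-8],[1,[0,0,0],-12],[1,[0,0,0],-16],[1,[0,0,0],-20],[1,[0,0,0],-24],[1,[0,0,0],-28],[1,[0,0,0],-32],[1,[0,0,0],-36],[1,[0,0,0],-40],[1,[0,0,0],-44],[1,[0,0,0],-48],[1,[0,0,0],-48],[1,[0,0,0],-48]]' 15; python3 - <<'E'
from h import *
go()
E
```

```text
clock: 16.85
tool_pos: [0.5882, 0.007, 0.1267]
eef_rot: [0.822, 0.569, -0.003, -0.034]
contact_force: [2.0, -3.2, -2.6]
opening: 0.19
clock 16.85 pos [0.5882 0.007  0.1267] yaw 69.35 F [ 1.99 -3.2  -2.62] M [-0.98 -0.76  0.13] open mm 16.68 q7 0.0 tilt 3.88
```

```bash
python3 -m inch '[[0.7,[0,0,0],0],[0.5,[0,0,0],0],[0,[0,0,0],0],[0,[0,0,0],0],[0,[0,0,-3],0],[0,[0,0,-7],0],[0,[0,0,-10],0],[0,[0,0,-10],0]]' 15; python3 - <<'E'
from h import *
go((.5,-.2,.22,148.5),(.443,-.232,.15,148.5))
print(r.get_state()["q"].round(2))
E
```

```text
clock: 17.65
tool_pos: [0.595, 0.0011, 0.2306]
eef_rot: [0.821, 0.569, 0.0, -0.031]
contact_force: [0.6, 0.4, -0.8]
opening: 0.889
clock 17.65 pos [0.595  0.0011 0.2306] yaw 69.41 F [ 0.58  0.45 -0.84] M [-0.07 -0.07  0.  ] open mm 78.24 q7 -0.06 tilt 3.59
(0.5, -0.2, 0.22, 148.5) -> [-22.19  -1.81   0.35] -79.1
(0.443, -0.232, 0.15, 148.5) -> [-27.44  -5.66   7.37] -79.1
[-0.26  0.72  0.38  1.67 -0.39  0.87 -0.06]
```

```bash
python3 -m inch '[[0,[-2,0,0],-8],[0,[-4,0,0],-16],[0,[-6,-0.5,0],-24],[0,[-8,-0.5,0],-32],[0,[-10,-1,0],-40],[0,[-12,-1,0],-48],[0,[-15,-1,0],-56],[0,[-18,-1.5,0],-64],[0,[-20,-1.8,0],-72],[0,[-22,-1.8,0],-79],[0,[-22,-1.8,0],-79],[0,[-22,-1.8,0],-79]]' 15; python3 - <<'E'
from h import *
go((.443,-.232,.15,148.5),(.443,-.232,.09,148.5),(.443,-.232,.043,148.5))
s=r.get_state()
print(s["q"].round(2))
im=viewer.snapshot("side");cv2.imwrite("pics/g_side.png",im[...,::-1]);crop("side",im,225,190,60,60,10,"g_s.png")
im=viewer.snapshot("top");cv2.imwrite("pics/g_top.png",im[...,::-1]);crop("top",im,225,145,50,60,10,"g_t.png")
E
```

```text
clock: 18.85
tool_pos: [0.4983, -0.1971, 0.2196]
eef_rot: [0.273, 0.961, 0.02, -0.028]
contact_force: [0.7, 0.4, 0.3]
opening: 1.001
clock 18.85 pos [ 0.4983 -0.1971  0.2196] yaw 148.34 F [0.68 0.42 0.32] M [-0.04 -0.18  0.01] open mm 88.12 q7 1.31 tilt 3.96
(0.443, -0.232, 0.15, 148.5) -> [ 2.41 -6.04  7.  ] -0.2
(0.443, -0.232, 0.09, 148.5) -> [ 2.02 -6.17 12.99] -0.2
(0.443, -0.232, 0.043, 148.5) -> [ 1.72 -6.28 17.68] -0.2
[ 0.35  0.64 -0.07  1.82  0.    0.74  1.31]
```

View pics/g_s.png

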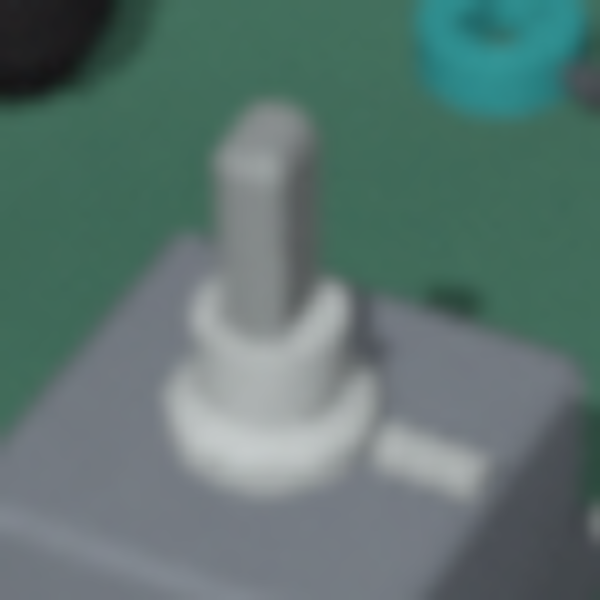

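View pics/g_top.png

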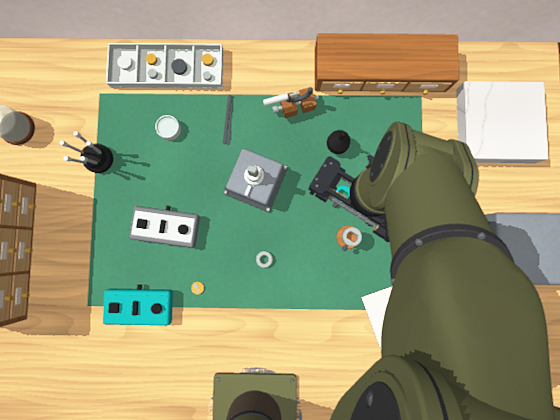

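View pics/g_t.png

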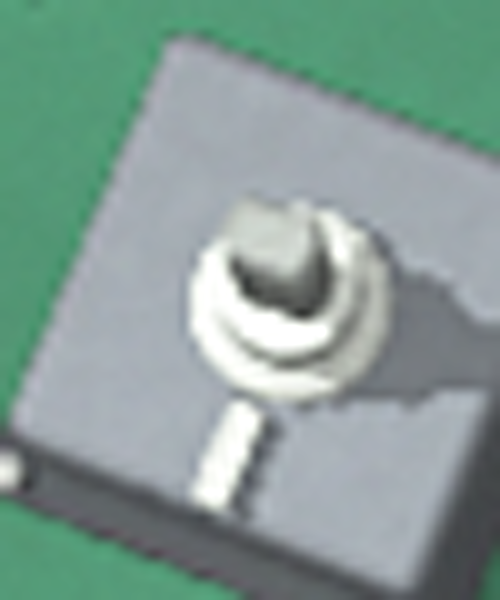

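```bash
python3 - <<'E'
from h import *
print(atz("top",351.7,236.0,.056),atz("side",315.5,178.8,.056))
# stand foot centre (z~0): top crop (270?) ; bore
im=viewer.snapshot("top");crop("top",im,330,215,40,40,15,"h_t.png")
E
```

```text
[ 0.44338038 -0.23223794  0.056     ] [ 0.4462215 -0.2315338  0.056    ]
```

View pics/h_t.png

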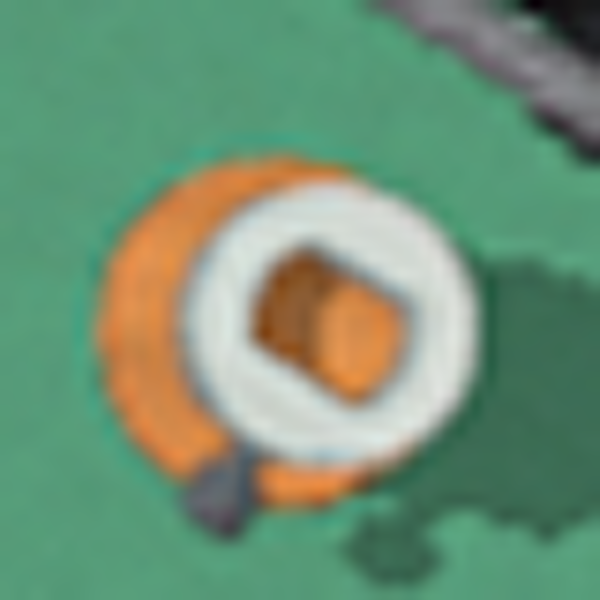

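```bash
python3 -m inch '[[0,[1,-3,0],0],[0,[2.3,-6,1],0],[0,[2.3,-6.1,4],0],[0,[2.2,-6.1,7],0],[0,[2.1,-6.1,9],0],[0,[2.1,-6.1,9],0]]' 15; python3 - <<'E'
from h import *
go((.4445,-.232,.09,148),(.4445,-.232,.044,148))
im=viewer.snapshot("side");crop("side",im,270,110,100,110,5,"i_s.png")
im=viewer.snapshot("top");crop("top",im,300,180,100,100,6,"i_t.png")
E
```

```text
clock: 19.6
tool_pos: [0.4439, -0.2322, 0.1283]
eef_rot: [0.271, 0.962, 0.02, -0.03]
contact_force: [-0.6, -0.0, -0.1]
opening: 1.001
clock 19.6 pos [ 0.4439 -0.2322  0.1283] yaw 148.6 F [-0.56 -0.03 -0.09] M [-0.03 -0.12 -0.03] open mm 88.13 q7 1.39 tilt 4.14
(0.4445, -0.232, 0.09, 148) -> [-0.3  -0.03  3.81] 0.6
(0.4445, -0.232, 0.044, 148) -> [-0.62 -0.13  8.4 ] 0.6
```

View pics/i_s.png

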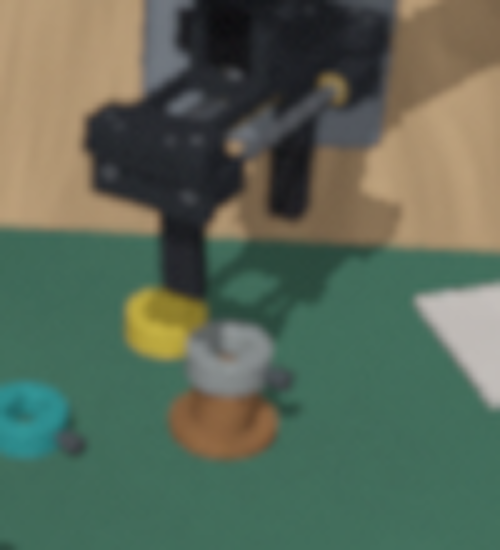

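View pics/i_t.png

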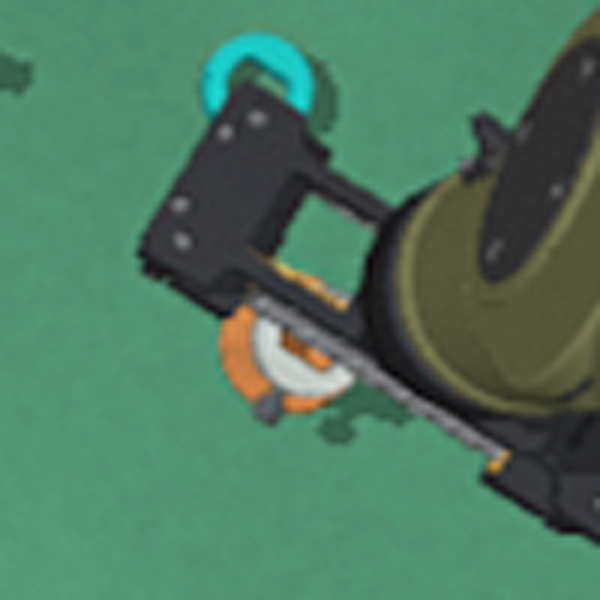

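```bash
python3 -m inch '[[0,[-0.3,0,3.8],0.6],[0,[-0.5,-0.1,6.5],0.6],[0,[-0.6,-0.1,8.3],0.6],[0,[-0.6,-0.1,8.3],0.6],[0.3,[-0.6,-0.1,8.3],0.6],[0.4,[-0.6,-0.1,8.3],0.6],[0.5,[-0.6,-0.1,8.3],0.6],[0.6,[-0.6,-0.1,8.3],0.6],[1,[-0.6,-0.1,8.3],0.6],[1,[-0.6,-0.1,8.3],0.6],[1,[-0.6,-0.1,8.3],0.6]]' 15; python3 - <<'E'
from h import *
go((.4445,-.232,.044,148),(.4445,-.232,.15,148))
im=viewer.snapshot("side");crop("side",im,270,130,80,80,7,"j_s.png")
E
```

```text
clock: 20.8
tool_pos: [0.4458, -0.234, 0.0474]
eef_rot: [0.276, 0.96, 0.019, -0.028]
contact_force: [0.6, 1.3, 4.5]
opening: 0.505
clock 20.8 pos [ 0.4458 -0.234   0.0474] yaw 147.92 F [0.62 1.3  4.47] M [-0.01 -0.08 -0.03] open mm 44.46 q7 1.38 tilt 3.85
(0.4445, -0.232, 0.044, 148) -> [0.19 0.09 0.35] -0.1
(0.4445, -0.232, 0.15, 148) -> [  0.87   0.32 -10.22] -0.1
```

View pics/j_s.png

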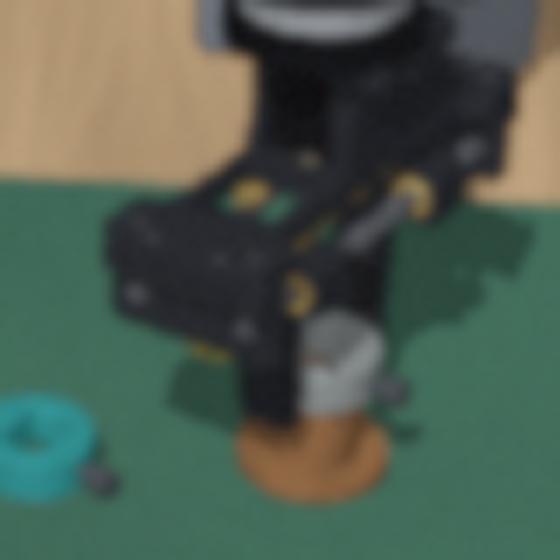

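```bash
python3 -m inch '[[1,[0,0,0],0],[1,[0,0,0],0],[1,[0,0,0],0],[1,[0.1,0,-1],0],[1,[0.2,0.1,-3],0],[1,[0.4,0.2,-6],0],[1,[0.6,0.3,-9],0],[1,[0.8,0.3,-12],0],[1,[0.9,0.3,-12],0],[1,[0.9,0.3,-12],0]]' 25; python3 - <<'E'
from h import *
go((.4445,-.232,.16,148))
im=viewer.snapshot("side");crop("side",im,250,80,100,100,6,"k_s.png")
im=viewer.snapshot("top");crop("top",im,310,190,80,80,7,"k_t.png")
E
```

```text
clock: 21.85
tool_pos: [0.4445, -0.2327, 0.1677]
eef_rot: [0.276, 0.96, 0.019, -0.028]
contact_force: [0.3, 0.7, -1.6]
opening: 0.511
clock 21.85 pos [ 0.4445 -0.2327  0.1677] yaw 147.92 F [ 0.28  0.71 -1.57] M [-0.04 -0.14  0.01] open mm 44.99 q7 1.39 tilt 3.86
(0.4445, -0.232, 0.16, 148) -> [-0.01  0.04  0.78] -0.1
```

View pics/k_s.png

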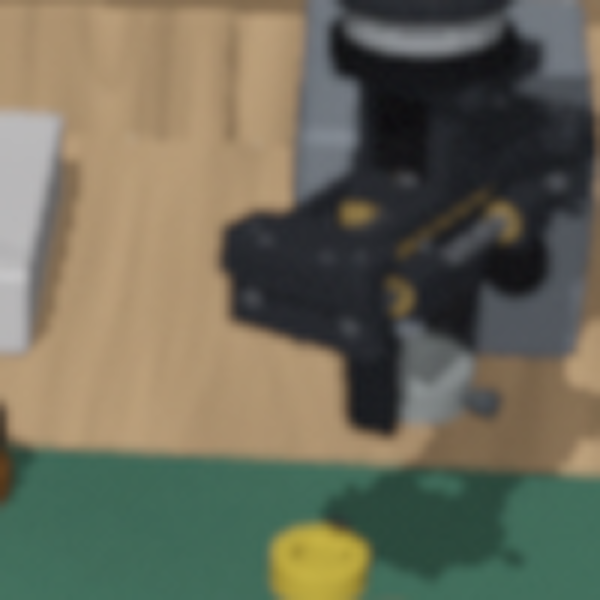

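View pics/k_t.png

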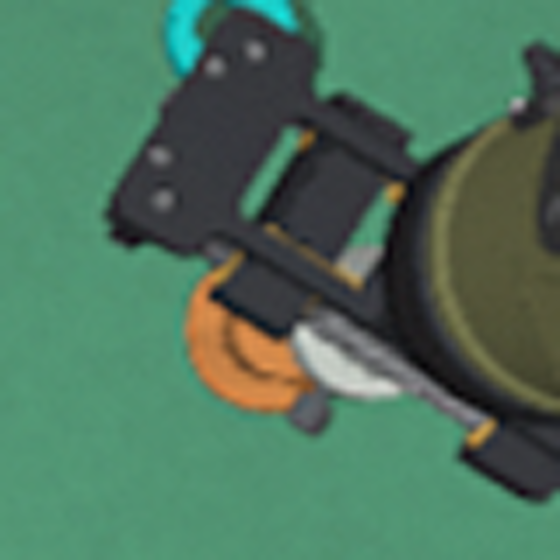

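```bash
cat >> h.py <<'E'
def tri(ps,pt):
    o1,d1=ray("side",*ps); o2,d2=ray("top",*pt)
    a=np.linalg.lstsq(np.stack([d1,-d2],1),o2-o1,rcond=None)[0]
    p,q=o1+a[0]*d1,o2+a[1]*d2; return (p+q)/2,np.linalg.norm(p-q)
E
python3 - <<'E'
from h import *
print(tri((329.9,146.2),(354.1,248.4)),tri((326,185.5),(344.3,247.9)))
s=r.get_state()
c=s["tool_pos"]+np.array([-.0013,.002,-.0004]); a=np.radians(-32); sc=c-.033*np.array([np.cos(a),np.sin(a),0])
print("pred screw",sc,proj("side",sc),proj("top",sc))
c=np.array([.4445,-.232,.047]);sc=c-.033*np.array([np.cos(a),np.sin(a),0])
print("pred screw0",sc,proj("side",sc),proj("top",sc))
E
```

```text
(array([ 0.41616069, -0.21474914,  0.16867835]), np.float64(0.004212661403868263)) (array([ 0.4159895 , -0.21602773,  0.04682624]), np.float64(0.003089728257997039))
pred screw [ 0.41467812 -0.2128923   0.16611215] [331.26061624 147.59393766] [353.05824137 248.08986987]
pred screw0 [ 0.41651441 -0.21451266  0.047     ] [326.39574244 185.83502208] [343.74217314 247.04230404]
```

```bash
python3 - <<'E'
from h import *
go((.4445,-.2327,.21,148),(.5894,.0068,.21,159.5))
E
```

```text
clock 21.95 pos [ 0.444  -0.2324  0.1665] yaw 147.93 F [-0.24 -0.25 -1.93] M [-0.02 -0.21 -0.06] open mm 45.14 q7 1.39 tilt 4.0
(0.4445, -0.2327, 0.21, 148) -> [ 0.23  0.09 -4.34] -0.1
(0.5894, 0.0068, 0.21, 159.5) -> [ 0.67 28.07 -3.73] -11.6
```

```bash
python3 -m inch '[[1,[0.1,0,-2],0],[1,[0.2,0,-4.3],0],[1,[0.2,2,-4.3],-1],[1,[0.3,5,-4.2],-2],[1,[0.3,8,-4.2],-3],[1,[0.4,11,-4.1],-4],[1,[0.4,14,-4],-5],[1,[0.5,17,-4],-6],[1,[0.5,20,-3.9],-7.5],[1,[0.6,23,-3.8],-9],[1,[0.6,26,-3.8],-10.5],[1,[0.65,27.3,-3.7],-11.6],[1,[0.7,28.1,-3.7],-11.6],[1,[0.7,28.1,-3.7],-11.6],[1,[0.7,28.1,-3.7],-11.6]]' 25; python3 - <<'E'
from h import *
go((.5894,.0068,.172,159.5)); print(r.get_state()["q"].round(2))
im=viewer.snapshot("side");crop("side",im,200,130,100,100,6,"l_s.png")
im=viewer.snapshot("top");crop("top",im,200,120,100,100,6,"l_t.png")
E
```

```text
clock: 23.45
tool_pos: [0.5891, 0.0049, 0.2103]
eef_rot: [0.179, 0.983, 0.021, -0.027]
contact_force: [1.0, 0.9, -1.2]
opening: 0.508
clock 23.45 pos [0.5891 0.0049 0.2103] yaw 159.41 F [ 0.98  0.88 -1.2 ] M [-0.12 -0.21 -0.02] open mm 44.73 q7 1.13 tilt 3.87
(0.5894, 0.0068, 0.172, 159.5) -> [-0.19  0.06  3.83] -0.1
[-0.01  0.71 -0.09  1.68  0.01  0.79  1.13]
```

View pics/l_s.png

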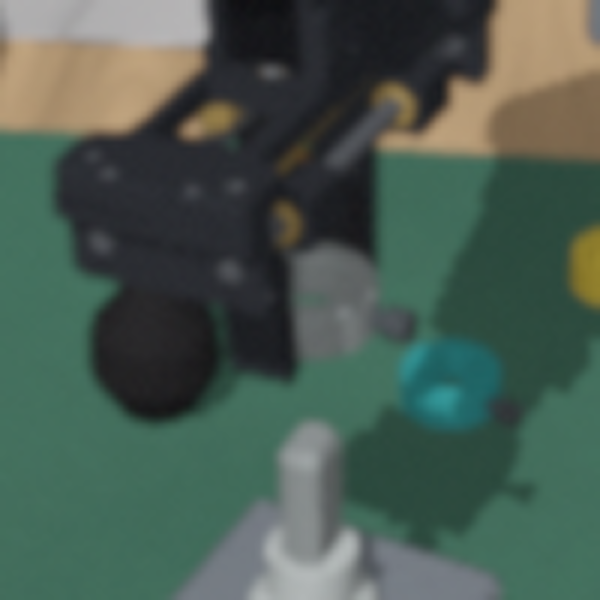

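View pics/l_t.png

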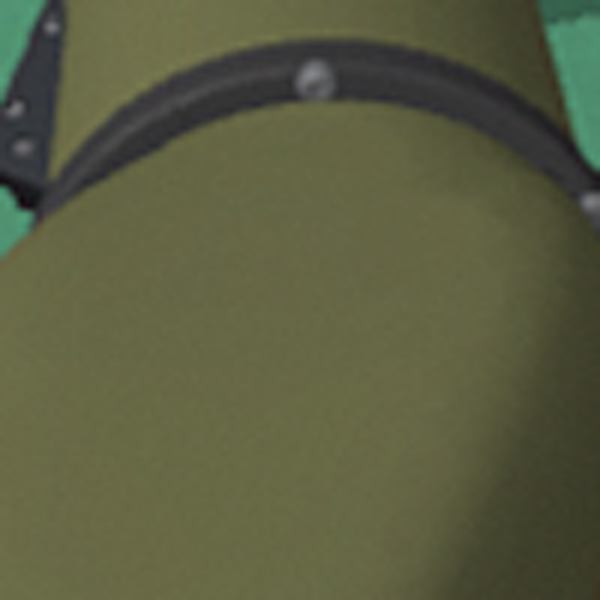

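```bash
python3 - <<'E'
from h import *
print("shaft axis proj",proj("side",[.5883,.0072,.15]),proj("side",[.5883,.0072,.125]))
s=r.get_state();t=s["tool_pos"];R=Ro.from_quat(s["eef_rot"]).as_matrix()
for off in (0,.001,.002):
    c=t+R[:,0]*off
    a=np.linspace(0,2*np.pi,200)
    pts=np.array([proj("side",c+[.023*np.cos(k),.023*np.sin(k),dz]) for k in a for dz in(-.009,.009)])
    sc=c+R[:,0]*.033
    print(off,"extent u",pts[:,0].min(),pts[:,0].max(),"v",pts[:,1].min(),pts[:,1].max(),"screw",proj("side",sc))
im=viewer.snapshot("side")
c=cv2.resize(im[160:215,235:285,::-1],None,fx=12,fy=12,interpolation=cv2.INTER_CUBIC)
cv2.imwrite("pics/m.png",c)
E
```

```text
shaft axis proj [252.29009158 202.92968747] [252.48271254 211.91889175]
0 extent u 240.13111667129996 262.5219399011544 v 169.37803122599666 189.2889194256898 screw [265.73737784 182.49154273]
0.001 extent u 240.55917172185363 262.95226579118395 v 169.4716273463512 189.39252966440205 screw [266.17714953 182.59249671]
0.002 extent u 240.98754805270138 263.3829101287863 v 169.56529227897556 189.49621811482 screw [266.61725289 182.69352683]
```

View pics/m.png

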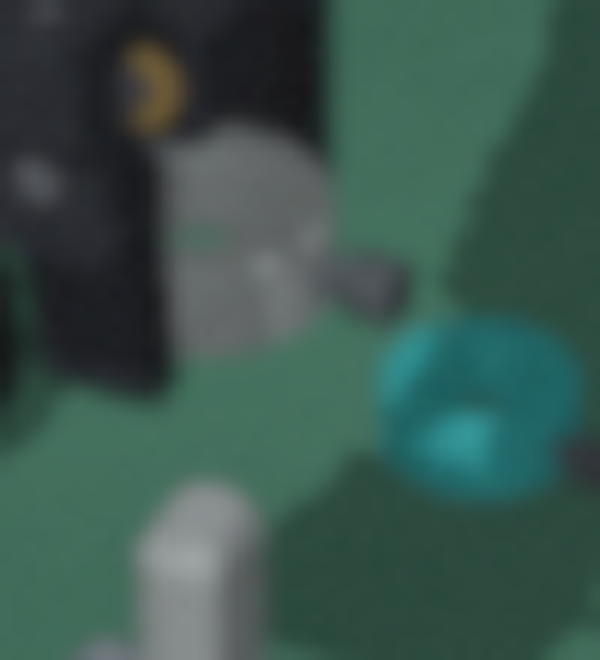

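```bash
python3 - <<'E'
from h import *
go((.5897,.0066,.170,159.5),(.5897,.0066,.155,159.5))
E
```

```text
clock 23.6 pos [0.5895 0.0051 0.2107] yaw 159.41 F [ 0.35 -0.11 -1.94] M [-0.04 -0.2   0.02] open mm 45.08 q7 1.13 tilt 3.85
(0.5897, 0.0066, 0.17, 159.5) -> [-0.21  0.01  4.07] -0.1
(0.5897, 0.0066, 0.155, 159.5) -> [-0.3  -0.04  5.57] -0.1
```

```bash
python3 -m inch '[[1,[-0.1,0,2],0],[1,[-0.2,0,3.5],0],[1,[-0.2,0,4.1],0],[1,[-0.2,0,4.1],0]]' 25; python3 - <<'E'
from h import *
go((.5897,.0066,.170,159.5),(.5897,.0066,.155,159.5))
im=viewer.snapshot("side")
c=cv2.resize(im[170:230,225:285,::-1],None,fx=10,fy=10,interpolation=cv2.INTER_CUBIC)
cv2.imwrite("pics/n.png",c)
s=r.get_state();t=s["tool_pos"];R=Ro.from_quat(s["eef_rot"]).as_matrix()
a=np.linspace(0,2*np.pi,200)
pts=np.array([proj("side",t+[.023*np.cos(k),.023*np.sin(k),dz]) for k in a for dz in(-.009,.009)])
print("extent u",pts[:,0].min(),pts[:,0].max(),"v",pts[:,1].min(),pts[:,1].max(),"screw",proj("side",t+R[:,0]*.033))
E
```

```text
clock: 24.0
tool_pos: [0.5894, 0.0077, 0.1691]
eef_rot: [0.178, 0.983, 0.021, -0.027]
contact_force: [-0.5, -0.6, -1.5]
opening: 0.513
clock 24.0 pos [0.5894 0.0077 0.1691] yaw 159.49 F [-0.51 -0.62 -1.49] M [-0.09 -0.23 -0.05] open mm 45.13 q7 1.12 tilt 3.93
(0.5897, 0.0066, 0.17, 159.5) -> [-0.06 -0.09 -0.1 ] -0.0
(0.5897, 0.0066, 0.155, 159.5) -> [-0.15 -0.14  1.4 ] -0.0
extent u 240.2875477635854 262.1333931896465 v 185.92148844818468 205.7712541035604 screw [265.2749973  199.11334848]
```

View pics/n.png

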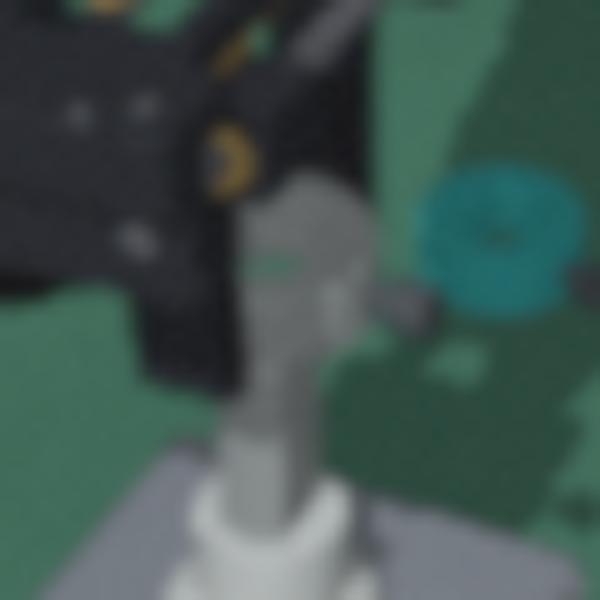

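```bash
python3 -m inch '[[1,[0,0,0],0],[1,[0,0,0],0]]' 25; python3 - <<'E'
from h import *
go((.5902,.0066,.170,159.5),(.5902,.0066,.155,159.5))
E
```

```text
clock: 24.25
tool_pos: [0.5907, 0.0082, 0.1705]
eef_rot: [0.178, 0.983, 0.022, -0.025]
contact_force: [-0.6, 0.3, -1.8]
opening: 0.509
clock 24.25 pos [0.5907 0.0082 0.1705] yaw 159.53 F [-0.62  0.34 -1.8 ] M [-0.06 -0.17 -0.04] open mm 44.79 q7 1.12 tilt 3.82
(0.5902, 0.0066, 0.17, 159.5) -> [-0.02 -0.17  0.04] 0.0
(0.5902, 0.0066, 0.155, 159.5) -> [-0.1  -0.22  1.54] 0.0
```

```bash
for i in 1 2 3; do python3 -m inch '[[1,[0,0,0],0]]' 25 | sed -n 2p; done; python3 - <<'E'
from h import *
go((.5900,.0068,.170,159.5),(.5900,.0068,.155,159.5))
E
```

```text
tool_pos: [0.5905, 0.0082, 0.1703]
tool_pos: [0.5903, 0.0083, 0.1701]
tool_pos: [0.5902, 0.0083, 0.1699]
clock 24.55 pos [0.5902 0.0083 0.1699] yaw 159.55 F [-0.37  0.06 -2.58] M [-0.03 -0.2  -0.02] open mm 44.71 q7 1.12 tilt 3.87
(0.59, 0.0068, 0.17, 159.5) -> [-0.03 -0.15 -0.02] 0.0
(0.59, 0.0068, 0.155, 159.5) -> [-0.12 -0.2   1.48] 0.0
```

```bash
python3 -m inch '[[1,[0,-0.1,0.1],0],[1,[0,-0.15,0.2],0],[1,[-0.05,-0.15,0.6],0],[1,[-0.05,-0.15,0.9],0],[1,[-0.1,-0.15,1.1],0],[1,[-0.1,-0.15,1.1],0],[1,[-0.1,-0.15,1.1],0]]' 25; python3 - <<'E'
from h import *
go((.5900,.0068,.153,159.5))
im=viewer.snapshot("side")
c=cv2.resize(im[170:230,225:285,::-1],None,fx=10,fy=10,interpolation=cv2.INTER_CUBIC)
cv2.imwrite("pics/o.png",c)
E
```

```text
clock: 25.25
tool_pos: [0.5901, 0.0071, 0.1585]
eef_rot: [0.178, 0.983, 0.022, -0.026]
contact_force: [-0.4, -0.3, -1.8]
opening: 0.511
clock 25.25 pos [0.5901 0.0071 0.1585] yaw 159.54 F [-0.44 -0.33 -1.84] M [-0.03 -0.27 -0.01] open mm 44.99 q7 1.12 tilt 3.88
(0.59, 0.0068, 0.153, 159.5) -> [-0.04 -0.05  0.55] 0.0
```

View pics/o.png

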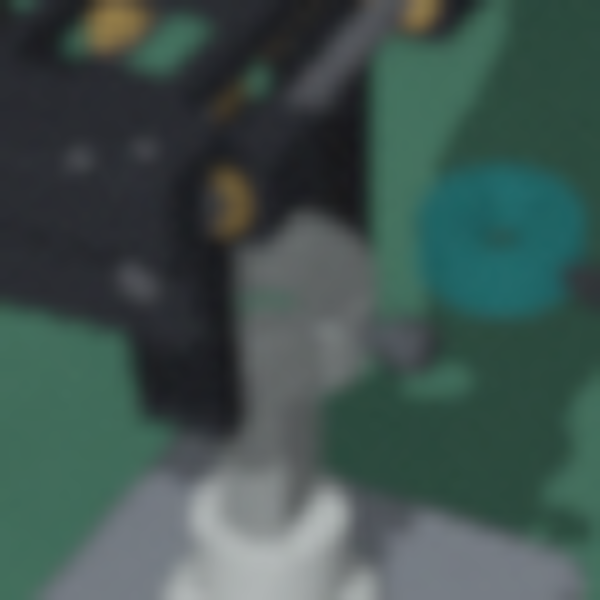

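```bash
python3 -m inch '[[1,[0,0,0.2],0],[1,[0,0,0.4],0],[1,[-0.05,0,0.6],0],[1,[-0.05,0,0.6],0]]' 25; python3 - <<'E'
from h import *
go((.5900,.0068,.147,159.5))
E
```

```text
clock: 25.7
tool_pos: [0.5901, 0.0072, 0.1522]
eef_rot: [0.178, 0.983, 0.022, -0.026]
contact_force: [0.1, -0.7, -2.1]
opening: 0.511
clock 25.7 pos [0.5901 0.0072 0.1522] yaw 159.54 F [ 0.1  -0.68 -2.06] M [-0.06 -0.21  0.01] open mm 44.96 q7 1.12 tilt 3.9
(0.59, 0.0068, 0.147, 159.5) -> [-0.03 -0.06  0.52] 0.0
```

```bash
python3 -m inch '[[1,[0,0,0.2],0],[1,[0,0,0.4],0],[1,[-0.05,0,0.6],0],[1,[-0.05,0,0.6],0]]' 25; python3 - <<'E'
from h import *
go((.5900,.0068,.140,159.5))
im=viewer.snapshot("side")
c=cv2.resize(im[170:230,225:285,::-1],None,fx=10,fy=10,interpolation=cv2.INTER_CUBIC)
cv2.imwrite("pics/p.png",c)
E
```

```text
clock: 26.1
tool_pos: [0.5903, 0.0073, 0.1463]
eef_rot: [0.178, 0.983, 0.022, -0.026]
contact_force: [0.2, -0.2, -2.0]
opening: 0.512
clock 26.1 pos [0.5903 0.0073 0.1463] yaw 159.54 F [ 0.22 -0.24 -1.97] M [-0.05 -0.2   0.01] open mm 45.02 q7 1.12 tilt 3.89
(0.59, 0.0068, 0.14, 159.5) -> [-0.02 -0.08  0.62] 0.0
```

View pics/p.png

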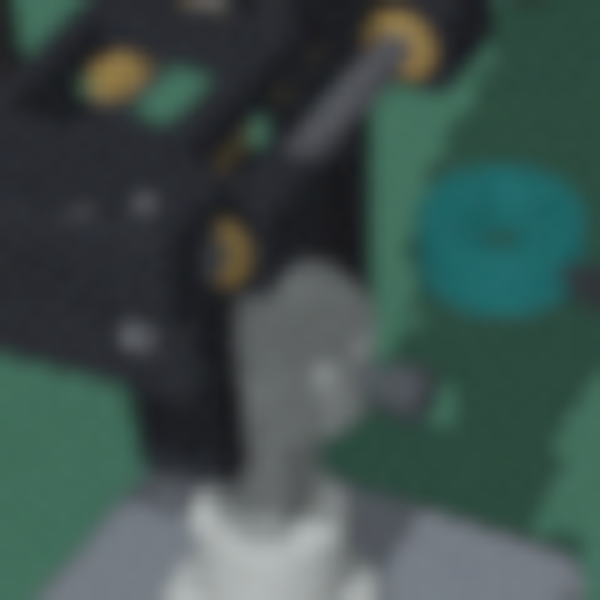

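```bash
python3 -m inch '[[1,[0,0,0.2],0],[1,[0,0,0.5],0],[1,[-0.03,0,0.8],0],[1,[-0.05,-0.03,1.0],0],[1,[-0.05,-0.03,1.0],0]]' 25; python3 - <<'E'
from h import *
go((.5900,.0068,.125,159.5))
E
```

```text
clock: 26.65
tool_pos: [0.5902, 0.0073, 0.1361]
eef_rot: [0.178, 0.983, 0.022, -0.026]
contact_force: [-0.6, -1.1, -3.2]
opening: 0.51
clock 26.65 pos [0.5902 0.0073 0.1361] yaw 159.53 F [-0.56 -1.14 -3.2 ] M [-0.17 -0.25 -0.02] open mm 44.87 q7 1.12 tilt 3.9
(0.59, 0.0068, 0.125, 159.5) -> [-0.06 -0.09  1.11] 0.0
```

```bash
python3 -m inch '[[1,[0,0,0.3],0],[1,[0,0,0.6],0],[1,[-0.05,-0.03,0.9],0],[1,[-0.06,-0.05,1.1],0],[1,[-0.06,-0.05,1.1],0],[1,[-0.06,-0.05,1.1],0]]' 25; python3 - <<'E'
from h import *
go((.5900,.0068,.125,159.5))
im=viewer.snapshot("side")
c=cv2.resize(im[170:230,225:285,::-1],None,fx=10,fy=10,interpolation=cv2.INTER_CUBIC)
cv2.imwrite("pics/q.png",c)
s=r.get_state();t=s["tool_pos"];R=Ro.from_quat(s["eef_rot"]).as_matrix()
a=np.linspace(0,2*np.pi,200)
pts=np.array([proj("side",t+[.023*np.cos(k),.023*np.sin(k),dz]) for k in a for dz in(-.009,.009)])
print("extent u",pts[:,0].min(),pts[:,0].max(),"v",pts[:,1].min(),pts[:,1].max(),"screw",proj("side",t+R[:,0]*.033))
im=viewer.snapshot("top");cv2.imwrite("pics/q_top.png",im[...,::-1])
E
```

```text
clock: 27.25
tool_pos: [0.5902, 0.0073, 0.1253]
eef_rot: [0.178, 0.983, 0.022, -0.026]
contact_force: [0.1, -0.2, -2.5]
opening: 0.508
clock 27.25 pos [0.5902 0.0073 0.1253] yaw 159.54 F [ 0.11 -0.17 -2.53] M [-0.25 -0.27 -0.02] open mm 44.73 q7 1.12 tilt 3.9
(0.59, 0.0068, 0.125, 159.5) -> [-0.01 -0.06  0.03] 0.0
extent u 240.92808397000783 262.1445653011984 v 202.02692168823825 221.7094295955334 screw [265.19989529 215.22231614]
```

View pics/q.png

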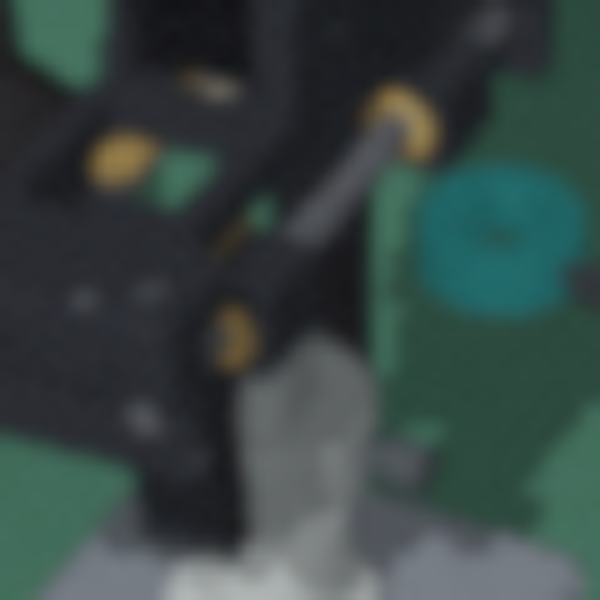

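View pics/q_top.png

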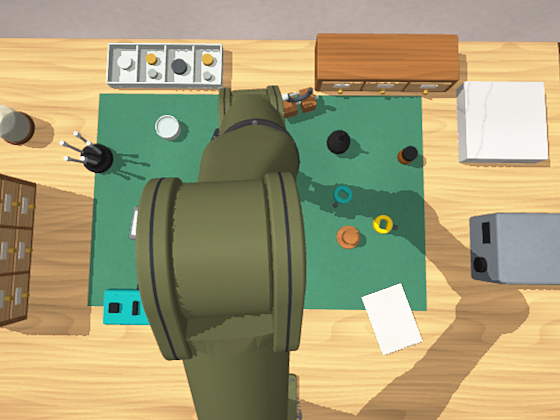

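```bash
python3 -m inch '[[1,[0,0,0],0],[1,[0,0,0],0],[1,[0,0,0],0],[1,[0,0,0],0]]' 25; python3 - <<'E'
from h import *
go()
print(r.finish_job())
E
```

```text
clock: 27.75
tool_pos: [0.5902, 0.0073, 0.1256]
eef_rot: [0.178, 0.983, 0.022, -0.026]
contact_force: [-0.2, -1.1, -3.1]
opening: 0.509
clock 27.75 pos [0.5902 0.0073 0.1256] yaw 159.55 F [-0.18 -1.12 -3.11] M [-0.27 -0.19  0.03] open mm 44.77 q7 1.12 tilt 3.88
the job is handed in; nothing more can be done
None
```

The job is done and handed in at about 27.8 s. The collar is held on the shaft half-way up the flats, with its thumb screw on the rib's side. No verdict was reported.

**What I did**
- **Keys:** I pressed the square stop key until it bottomed (about 13 N), let it up, then pressed the round brake-release key until it bottomed (about 17 N). I stayed clear of the narrow start key.
- **Shaft:** I felt for the flats with the fingers, which read 16.6–17 mm open. I then turned the shaft 48° so that one flat faces the index rib.
- **Collar:** I took the steel collar from its stand, turned it about 11.5° and lowered it over the flats without any contact force building up.

**Last checks**
- The tool stood at rest at (0.590, 0.007, 0.1256), and the grip was set to 25 N.
- In the side picture, the collar's outline and screw sit within about 1 pixel of where they should be for a collar centre 125 mm up with the screw towards the rib.
- The wrist force of about 3 N downwards is roughly the collar's weight, with no sign of jamming or touching the shoulder.

**What was off or unconfirmed**
- **Tool tilt:** an early turn ran into the range of the last joint and left the tool tilted by about 3.9° (0.07 rad), which I did not correct. I gripped the collar while it lay level, so it should have stayed nearly level, but I could not measure its tilt exactly.
- **Shaft position:** the two cameras disagreed by a few millimetres, so I settled it by the feel of the grip and the side view.
- **Top camera:** the arm blocked its view during the fitting, so the end state was checked only from the side and by force.
- **Gripper reading:** the opening read about 45 mm on the 46 mm collar.

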